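# Set the loaded dish rack up on the draining board

## Task

First push the drip tray fully home under the draining board until it clicks, then take the glass tumbler off the board and set it down gently, mouth down as it is, in the free end of the dish rack. Then line the loaded rack up with the foot of the board and slide it, without lifting it, up the slope and over the stop bar until its back edge drops behind the bar and it lies flat on the board, both plates still in their slots. Leave the other things on the plank where they are.

Things in the scene. Friction and masses are not known exactly. Their poses are not given: they have to be found in the camera images.
- board: Fixed draining board, bamboo frame and white plastic deck: a wedge 285 mm long, 198 mm wide, sloping 12 degrees. Origin on the plank, on the centre line, 133 mm uphill of the toe, where the deck starts at plank height. x level, uphill; y sideways, to the side where the tray comes out. The side rails flare out at the toe, from 87 to about 101 mm off the centre line.
- deck: Its sloping deck. Origin on the surface, on the centre line, at the foot of the stop bar's upright uphill face; x uphill along the surface, z square to it. The bamboo bar crosses the deck, 8 mm high: flat top x = -7 to 0 mm, chamfer below it down to x = -32 mm. Toe at x = -82 mm, end rail at 196 mm. Side rails 12 mm high, 174 mm apart inside, straight from x = -54 mm up.
- tray (a joint): Drip tray in runners under the uphill half of the board: metres pulled out along the board's +y; 0 is fully home (hard stop), 0.035 to 0.055 at the start. Slides with about 1 N; a sprung ball catch resists with up to 8 N between 16 and 7 mm from home, then clicks in and holds it.
- tray_front (a point): Centre of the tray's front face (108 mm wide along the board's x, 21 mm high, its middle 12.5 mm above the plank); the face looks to the board's +y and is pushed along -y. When home it stands 8 mm proud of the board's side rail.
- rack: Loose dish rack, bamboo rails and plastic bars, 180 long (x) by 150 wide (y) by 55 mm high, 0.4 kg. Origin under its centre; x points to the plate end, which goes up first. Flat underneath, floor 6 mm, walls 8 mm thick. Free end inside: x = -82 to +25 mm. Tines hold two plates upright. Starts on the plank below the toe, off the board's centre line to +y, a little turned.
- rack_heel (a point): Middle of the rack's bottom back edge (rack x = -90 mm, z = 0), the edge that must drop behind the stop bar.
- rack_nose (a point): Middle of the rack's bottom leading edge (rack x = +90 mm, z = 0).
- plate_a: Steel plate, 126 mm diameter, 11 mm deep, loose, standing upright across the rack, its top 132 mm above the rack's underside. Origin at its centre, x along its axis.
- plate_b: Second, equal steel plate in the next slot towards the rack's plate end.
- slot_a (a point): Where the centre of plate_a belongs (rack x = 39 mm, 69 mm above the underside).
- slot_b (a point): Where the centre of plate_b belongs (rack x = 61 mm, 69 mm above the underside).
- tumbler: Loose glass tumbler, mouth down, 90 mm tall, 66 mm across at the mouth (below), 56 mm at its base (above), about 0.15 kg. Origin at the centre of the mouth, z towards its base. It starts on the sloping deck above the stop bar, so it leans with the deck.
- canister: Bystander: round spice canister with a press-button lid, 75 mm across, 79 mm tall; origin under its centre.
- bowl: Bystander: plastic rice bowl, 116 mm across, 55 mm high, mouth up; origin under its centre.
- spoon: Bystander: wooden serving spoon, 190 mm long, lying on the plank along its x; origin under its middle.
- soap: Bystander: green bottle, 62 mm across, 170 mm tall; origin under its centre.
- jar: Bystander: amber jar with a steel cap, 72 mm across, 110 mm tall; origin under its centre.
Not all that is in view belongs to the job. What is shaped like the rack but pink is not meant. What is shaped like the tumbler but yellow is not meant.

How it is judged (in metres and radians):
On the way, in this order (a step that is already met when the one before it is completed fails the run):
1. the drip tray is home in its catch (value of joint tray below 0.004 m), for 0.2 s.
2. the tumbler stands mouth down in the free end of the rack, let go (z of tumbler in the frame of rack between 0 and 0.014 m and x of tumbler in the frame of rack between -0.07 and 0.03 m and y of tumbler in the frame of rack between -0.05 and 0.05 m and angle between the z axis of tumbler and the z axis of rack, either way round below 0.12 rad and contact force between tumbler and the fingers below 0.1 N), for 0.2 s.
3. the rack lies flat on the board with its back edge behind the stop bar (x of rack_heel in the frame of deck between -0.002 and 0.018 m and z of each of rack_heel, rack_nose in the frame of deck below 0.004 m and angle between the x axis of rack and the x axis of deck, either way round below 0.12 rad), for 0.2 s.
At the end, for the whole second after the job is handed in: Tray within 4 mm of home; the rack flat on the deck (both bottom edges within 4 mm of it), square within 0.12 rad, back edge 0 to 18 mm uphill of the stop bar; tumbler mouth down on the floor of the rack's free end; plates within 20 mm of their slot centres; rack and tumbler at rest, let go (all of step 2 and all of step 3 and value of joint tray below 0.004 m and distance between plate_a and slot_a below 0.02 m and distance between plate_b and slot_b below 0.02 m and linear speed of each of rack, tumbler below 0.02 m/s); the robot touches nothing.
It fails at once if the tumbler is knocked over (angle between tumbler's own z axis and vertical above 0.8 rad).
It fails at once if the tumbler is dropped (falls free by more than about 30 mm) (linear speed of tumbler above 0.75 m/s and contact force between tumbler and the fingers below 0.1 N).
It fails at once if the rack is lifted (its origin more than 70 mm above the plank) instead of slid (height (world z) of rack above 0.07 m).
It fails at once if a plate leaves its slot (distance between plate_a and slot_a above 0.035 m or distance between plate_b and slot_b above 0.035 m).
It fails at once if a bystander (canister, bowl, spoon, bottle or jar) is moved by more than 30 mm (distance of any of canister, bowl, spoon, soap, jar from where it was at the start of the episode above 0.03 m).
It also fails if it takes over 72 s, if anything falls off the work surface, if the arm or the gripper's body presses on something with over 40 N, if the wrist force passes 120 N, or if a joint passes its speed limit or range.

## Robot

A 6-joint arm with a two-finger parallel gripper is mounted at the origin on the work surface. World frame = base frame: x ahead of the robot, y to its left, z up, the work surface at z = 0. Lengths are in m, angles in degrees, forces in N, time in s.
With the tool pointing down it reaches from about 0.4 to 0.825 m from the base axis. Payload 7 kg.
Tool frame: the origin (TCP) lies at the very end of the fingers, on their centre line; the grasp point (between the pads) lies 19 mm behind it; y points along the fingers, x is the direction in which the jaws open and shut, and the axes are right-handed (so a half turn about y gives the same grasp; the last joint's range is limited). The gripper opens to 88 mm and grips with 3 to 60 N. Pads are 19 mm wide; open, the fingers measure 130 mm over their backs; the gripper's body (78 mm by 193 mm) begins 47 mm behind the grasp point.
Start: joints at [-52.592, 20.546, 0.682, 0, -70.136, -16.507], TCP at [0.241, -0.631, 0.191] pointing down, gripper open.
Joint ranges: [-176.03, 176.03], [-82.01, 121.73], [-58.28, 71.71], [-173.87, 95.51], [-174.79, -0.11], [-173.66, 173.66]. Speed limits (degrees/s): [136.94, 136.94, 172.46, 180, 180, 180].

## Interface

Orientations are given as [roll, pitch, yaw] about the fixed x, y, z axes, in that order (R = Rz(yaw) Ry(pitch) Rx(roll)).
In Python, from plant import ctrl gives the robot as it stands.
- The arm moves only by the shell command python3 -m crank 'ROWS'. ROWS is JSON, a list that holds one entry, the list of rows, each a list of 5 numbers: the closure, from -1 (fully open) to 1 (shut), then the shift along the tool's x, y, z in mm, then the turn about the tool's y in rad. In form: [[[claw, x, y, z, turn], ...]]. A call has 1 to 12 rows; each row is the pose to reach, as a shift and turn from the pose commanded when the call began, along the tool's axes at that moment; what a row does not reach only later rows make up. A row lasts 1/8 s, in which the tool goes at most 62.5 mm and 10.7 degrees, less where a joint would pass 70% of its speed; a pose out of reach is approached as far as the arm can. A call with a gripper value outside its range is refused whole. The fingers move at their own pace and stop on an object; the grip force is fixed at half the most. Time passes only in rows, so rows that repeat a pose let the fingers close. It gives the time, the measured TCP pose, the force and the opening at its end, in the units of the state.
- ctrl.get_obs(): the state, without advancing time (a new reading comes with each control period).
- ctrl.snapshot(name): name is "scene" or "top"; returns the picture (420x560x3 uint8, red, green, blue); there is no depth.
- ctrl.camera_model(name): a dict with "fx", "fy", "cx", "cy" (pixels), "origin" and "orientation" of the camera in the world. Camera axes: x right, y down, z forward; pixel columns grow to the right and rows downward; lengths in m; the calibration is good to about 2 mm. A picture is of the moment at which its call begins. camera_model takes no time and is no camera call.
- ctrl.close_job(): hands the job in, once; it reports no verdict.
Trained networks look in the newest picture that a camera, given by its name, has taken for a name from the list of things; names that differ only in an ending like _2 or _b are one class to them, and where a whole thing is asked for, a point or a joint stands for the part that bears it (a point fixed in the world has none). Each returns a list of dicts, best first, with "confidence" (0 to 1); they miss things now and then, are a little off and sometimes report something else, mostly with a low value. They report only what shows in the picture. A call takes as long as a camera call. They do not tell look-alikes from the thing itself.
- ctrl.find_in(camera, name): "extent" ([left, top, width, height] in pixels, round what is visible of it).
The state is a dict: "clock": time; "joint_pos": joint angles; "qvel": joint speeds; "tau": joint torques, N m; "tool_pos": TCP position; "orientation": TCP orientation; "force": force on the tool from outside, world axes, zero at the start; "moment": the same for the moment, N m; "opening": finger opening in m.
Only numpy, scipy, OpenCV 4.12 (cv2) and the standard library are available. Lean on these libraries where they do the work, as an engineer would, in place of code of your own. Each camera call takes 0.05 s, during which the arm holds its last target.

## Working session

There is one attempt and no reset: what is moved stays moved. The work goes in short steps, Python scripts to look and compute and a shell command to move; the robot and the scene stay as the last step left them, time stands still between calls to the robot, and variables do not carry over. Pictures are saved under pics/ and viewed, and the job is handed in when it is done.

```bash
ls; mkdir -p pics; python3 - <<'E'
from plant import ctrl
import cv2
print(ctrl.get_obs())
for n in("scene","top"):
    im=ctrl.snapshot(n); cv2.imwrite(f"pics/{n}0.png",im[:,:,::-1]); print(ctrl.camera_model(n))
E
```

```text
pics
{'clock': 0.0, 'joint_pos': array([-5.25915292e+01,  2.05920231e+01,  6.32419832e-01, -2.06325250e-02,
       -7.01359622e+01, -1.65066388e+01]), 'qvel': array([-0.0950181 , -0.10631385,  0.04873038,  0.03745511, -0.07492045,
       -0.01073882]), 'tau': array([-2.02676752e-04, -5.82715738e+01,  2.93034106e+01,  6.99654311e+00,
        6.91700276e-03, -1.61505550e-04]), 'tool_pos': array([ 0.24058277, -0.63006589,  0.19010421]), 'orientation': array([-8.99914410e+01, -9.71381117e-02,  1.10894798e+02]), 'force': array([ 0.17461008, -0.08644297, -0.14466736]), 'moment': array([-0.02194795, -0.0040539 , -0.0046956 ]), 'opening': 0.08769889956605414}
{'fx': 509.4537857295777, 'fy': 509.4537857295777, 'cx': 277.891311520383, 'cy': 217.28046406081867, 'origin': array([ 0.98669361, -0.58775888,  1.18369444]), 'orientation': array([-147.55165751,    0.49390988,   38.67280974])}
{'fx': 410.2164436238659, 'fy': 410.2164436238659, 'cx': 275.4725915581295, 'cy': 211.29971329762023, 'origin': array([ 0.46196242, -0.04137814,  1.17780049]), 'orientation': array([-175.97447869,   -1.22064213,  -89.68178241])}
```

View pics/scene0.png

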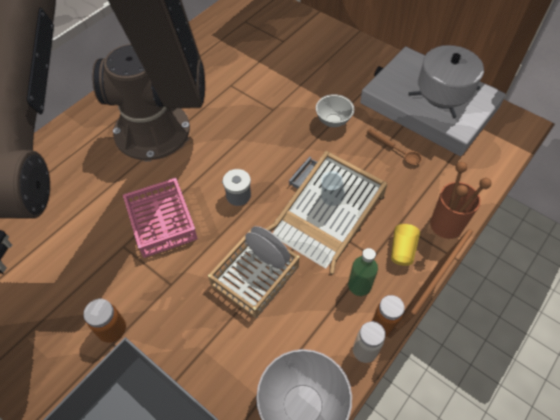

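View pics/top0.png

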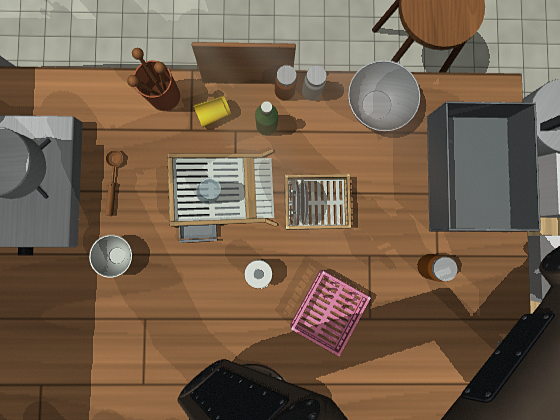

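The top view shows the board at about (170-275, 155-225), with its toe to the right at u≈272. The tray is at (200,233) and the rack at (320,202), with its plates towards the board. The tumbler is at (208,190), and the look-alikes are the pink rack at (330,312) and the yellow tumbler at (211,110). Next I'll enlarge the parts that matter.

```bash
cat > h.py <<'E'
from plant import ctrl
import numpy as np, cv2
from scipy.spatial.transform import Rotation as R
def cam(n):
    m=ctrl.camera_model(n); return m,R.from_euler('xyz',m['orientation'],degrees=True).as_matrix()
def ray(n,u,v):
    m,r=cam(n); return m['origin'],r@np.array([(u-m['cx'])/m['fx'],(v-m['cy'])/m['fy'],1])
def onz(n,u,v,z=0):
    o,d=ray(n,u,v); return o+d*(z-o[2])/d[2]
def proj(n,P):
    m,r=cam(n); q=(np.atleast_2d(P)-m['origin'])@r; return np.c_[m['fx']*q[:,0]/q[:,2]+m['cx'],m['fy']*q[:,1]/q[:,2]+m['cy']]
def crop(n,im,u0,v0,w,h,s,name,P=None):
    c=cv2.resize(im[v0:v0+h,u0:u0+w,::-1],None,fx=s,fy=s,interpolation=cv2.INTER_CUBIC)
    if P is not None:
        for p in proj(n,P): cv2.circle(c,(int((p[0]+.5-u0)*s),int((p[1]+.5-v0)*s)),3,(0,0,255),1)
    cv2.imwrite('pics/'+name,c)
E
python3 - <<'E'
from h import *
for n in("scene","top"):
    im=cv2.imread(f"pics/{n}0.png")[:,:,::-1]
    if n=="top": crop(n,im,160,140,200,110,4,"t1.png")
    else: crop(n,im,200,140,200,180,3,"s1.png")
for n in ("scene","top"):
    ctrl.snapshot(n)
    for k in ("board","tray","rack","tumbler","plate_a","canister","bowl","spoon","soap","jar"):
        print(n,k,[(np.round(d['extent'],1).tolist(),round(d['confidence'],2)) for d in ctrl.find_in(n,k)])
E
```

```text
scene board [([292.1, 159.8, 94.5, 72.6], 0.87)]
scene tray [([289.7, 162.1, 24.4, 27.5], 0.84)]
scene rack [([126.7, 178.0, 68.9, 77.3], 0.6), ([205.0, 238.8, 94.4, 80.8], 0.58)]
scene tumbler [([390.4, 224.5, 30.2, 43.8], 0.97), ([322.9, 170.6, 22.4, 36.6], 0.96)]
scene plate_a [([251.1, 228.9, 37.6, 32.1], 0.92), ([246.1, 231.4, 39.6, 38.9], 0.74)]
scene canister [([223.5, 170.9, 27.3, 33.7], 0.84)]
scene bowl [([316.0, 95.0, 35.7, 33.8], 0.9)]
scene spoon [([368.5, 128.3, 53.1, 36.6], 0.7)]
scene soap [([346.3, 247.0, 28.9, 48.4], 0.92)]
scene jar [([86.0, 297.7, 41.3, 40.9], 0.96)]
top board [([282.5, 175.7, 69.2, 54.9], 0.4), ([256.7, 105.3, 19.0, 32.4], 0.21)]
top tray [([179.9, 225.1, 32.5, 19.6], 0.68)]
top rack [([283.6, 173.3, 68.5, 55.6], 0.85), ([288.5, 273.6, 85.3, 80.5], 0.57)]
top tumbler [([193.4, 177.9, 27.6, 25.9], 0.88), ([190.9, 96.1, 39.3, 33.5], 0.77)]
top plate_a [([294.2, 183.1, 5.1, 37.9], 0.82), ([298.4, 183.7, 8.1, 39.2], 0.73), ([243.4, 262.4, 30.1, 21.9], 0.71)]
top canister [([245.1, 262.2, 29.0, 22.9], 0.88)]
top bowl [([91.7, 232.5, 41.6, 46.3], 0.77), ([294.0, 179.4, 7.0, 41.5], 0.21)]
top spoon [([103.6, 149.6, 19.6, 67.1], 0.81)]
top soap [([258.8, 104.5, 16.9, 31.1], 0.58), ([179.3, 225.0, 38.9, 19.7], 0.19)]
top jar [([415.5, 258.0, 39.0, 23.4], 0.74), ([193.5, 177.6, 25.7, 26.8], 0.35)]
```

View pics/t1.png

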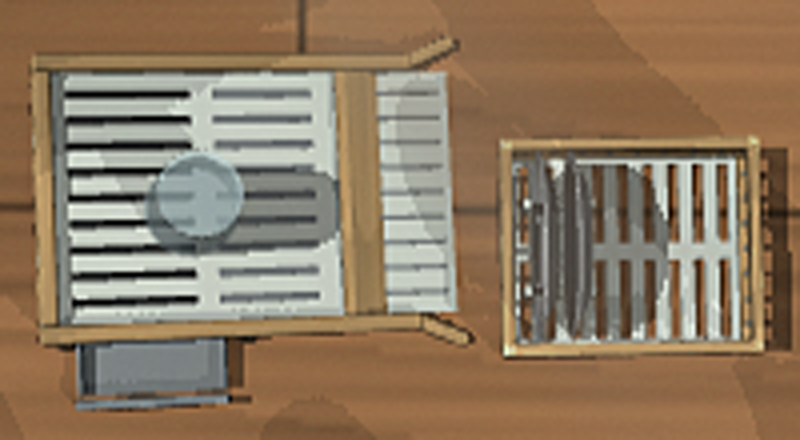

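View pics/s1.png

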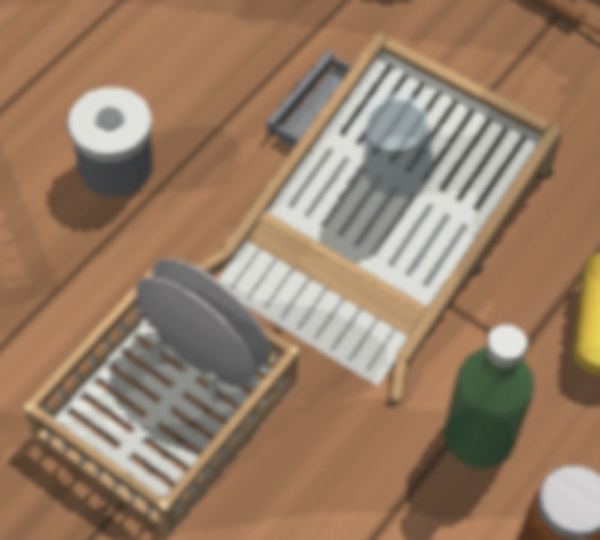

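```bash
cat > fit.py <<'E'
from h import *
from scipy.optimize import least_squares
T=np.radians(12)
def deck2board(p):
    p=np.atleast_2d(p).astype(float); c,s=np.cos(T),np.sin(T)
    return np.c_[-.133+(p[:,0]+.082)*c-p[:,2]*s,p[:,1],(p[:,0]+.082)*s+p[:,2]*c]
def place(q,p):
    c,s=np.cos(q[2]),np.sin(q[2]); return np.c_[q[0]+c*p[:,0]-s*p[:,1],q[1]+s*p[:,0]+c*p[:,1],p[:,2]]
def fit(q0,obs):
    P=np.array([o[3] for o in obs],float)
    def f(q):
        W=place(q,P); return np.concatenate([(proj(o[0],W[i])[0]-[o[1],o[2]]) for i,o in enumerate(obs)])
    r=least_squares(f,q0,loss='soft_l1',x_scale=[.01,.01,.03]); return r.x,f(r.x).reshape(-1,2)
tc=lambda u,v:(160+u/4-.5,140+v/4-.5)
sc=lambda u,v:(200+u/3-.5,140+v/3-.5)
E
python3 - <<'E'
from fit import *
D=lambda x,y,z:tuple(deck2board([x/1e3,y/1e3,z/1e3])[0])
ob=[]
for u,v,p in [(446,73,D(-82,-87,0)),(457,311,D(-82,87,0)),(336,73,D(0,-87,8)),(345,316,D(0,87,8)),(376,73,D(-32,-87,0)),(386,312,D(-32,87,0)),(50,71,D(196,-87,12)),(60,325,D(196,87,12))]: ob.append(("top",*tc(u,v),p))
for u,v,p in [(382,384,D(-82,-87,0)),(268,213,D(0,87,8)),(243,243,D(-32,87,0)),(380,38,D(209,99,12)),(556,130,D(209,-99,12))]: ob.append(("scene",*sc(u,v),p))
q,r=fit([.45,.1,np.pi/2],ob); print("board",q.round(4),np.degrees(q[2]));print(r.round(1).tolist())
ob=[]
for u,v,p in [(500,140,(.09,-.075,.055)),(762,140,(-.09,-.075,.055)),(763,353,(-.09,.075,.055)),(503,357,(.09,.075,.055))]: ob.append(("top",*tc(u,v),p))
for u,v,p in [(298,350,(.09,-.075,.055)),(165,510,(-.09,-.075,.055)),(28,408,(-.09,.075,.055))]: ob.append(("scene",*sc(u,v),p))
k,r=fit([.45,-.15,np.pi/2],ob); print("rack",k.round(4),np.degrees(k[2]));print(r.round(1).tolist())
# tumbler base centre: triangulate
A=[];b=[]
for n,(u,v) in(("top",tc(200,195)),("scene",sc(397,123))):
    o,d=ray(n,u,v);d/=np.linalg.norm(d);M=np.eye(3)-np.outer(d,d);A.append(M);b.append(M@o)
X=np.linalg.lstsq(np.vstack(A),np.hstack(b),rcond=None)[0];print("tumbler top",X)
c,s=np.cos(q[2]),np.sin(q[2])
def inb(P):
    d=np.array(P)-[q[0],q[1],0];return np.array([c*d[0]+s*d[1],-s*d[0]+c*d[1],d[2]])
def indeck(P):
    b=inb(P);ct,st=np.cos(T),np.sin(T);dx=b[0]+.133;return np.array([ct*dx+st*b[2]-.082,b[1],-st*dx+ct*b[2]])
print("in deck",indeck(X))
for u,v in((75,407),(229,402)): P=onz("top",*tc(u,v),.023);print("tray",P,inb(P))
print("rack in board",inb([*k[:2],0]), np.degrees(k[2]-q[2]))
for n,k2,z,ext in(("top","canister",.079,(258.5,273)),("top","bowl",.055,(111,256)),("top","soap",.17,(266,107)),("top","jar",.11,(447,267)),("top","spoon",.01,(113,183))):
    print(k2,onz(n,*ext,z).round(3),inb(onz(n,*ext,z)).round(3))
E
```

```text
board [0.6074 0.0762 1.6273] 93.2360917876066
[[-0.2, -0.3], [0.1, -0.1], [-0.2, -0.8], [0.4, -0.4], [0.4, -0.3], [0.8, 0.3], [0.2, -0.4], [-0.2, -0.1], [-1.5, 0.5], [-1.3, -0.9], [0.8, -0.5], [-0.8, -3.1], [2.5, -1.3]]
rack [ 0.5708 -0.1808  1.5905] 91.13067247728249
[[0.0, -0.3], [-0.6, -1.0], [0.6, -0.1], [0.1, -0.2], [0.5, -0.4], [-0.4, 0.0], [-2.2, -0.9]]
tumbler top [0.59568208 0.10805817 0.12091501]
in deck [0.10500931 0.00990557 0.08386627]
tray [0.45757543 0.20571658 0.023     ] [0.13778479 0.14227914 0.023     ]
tray [0.46165615 0.09849775 0.023     ] [0.03050658 0.14425748 0.023     ]
rack in board [-0.25449459  0.05100497  0.        ] -2.1054193103241112
canister [ 0.375 -0.02   0.079] [-0.083  0.238  0.079]
bowl [0.417 0.379 0.055] [0.313 0.173 0.055]
soap [ 0.795 -0.037  0.17 ] [-0.124 -0.181  0.17 ]
jar [ 0.395 -0.512  0.11 ] [-0.575  0.246  0.11 ]
spoon [0.622 0.397 0.01 ] [ 0.319 -0.032  0.01 ]
```

```bash
cat > go.py <<'E'
from fit import *
BQ=np.array([.6074,.0762,1.6273])
def b2w(x,y,z): return place(BQ,np.array([[x,y,z]]))[0]
def rel(p,yaw=None,frm=None,frmyaw=None):
    """shift in tool axes (mm) + turn (rad) from the present pose"""
    o=ctrl.get_obs()
    f=np.array(o['tool_pos'] if frm is None else frm)
    y0=o['orientation'][2] if frmyaw is None else frmyaw
    a=np.radians(y0); ex=np.array([np.cos(a),np.sin(a),0]); ez=np.array([-np.sin(a),np.cos(a),0]); ey=np.array([0,0,-1])
    d=(np.array(p)-f)*1e3
    t=0 if yaw is None else -np.radians((yaw-y0+180)%360-180)
    return np.round([d@ex,d@ey,d@ez,t],3)
E
python3 - <<'E'
from go import *
p=b2w(.078,.185,.15);print(p)
print(rel([.45,-.3,.2])); print(rel(p,93.2))
E
```

```text
[0.4182903 0.1436279 0.15     ]
[ 234.182   -8.924 -313.374    0.   ]
[ 6.59932e+02  4.10760e+01 -4.42015e+02  3.09000e-01]
```

```bash
python3 -m crank '[[[1,60,-9,-80,0],[1,120,-9,-160,0],[1,180,-9,-240,0],[1,234,-9,-313,0],[1,234,-9,-313,0.1],[1,234,-9,-313,0.2],[1,234,-9,-313,0.31],[1,300,-9,-333,0.31],[1,365,-9,-352,0.31],[1,430,-9,-372,0.31],[1,500,0,-394,0.31],[1,560,10,-412,0.31]]]'; python3 - <<'E'
from go import *
print(rel(b2w(.078,.185,.12),93.2),rel(b2w(.078,.185,.014),93.2))
E
```

```text
clock: 2.7
tool_pos: [0.4278, 0.0125, 0.1858]
orientation: [-90.1, -0.0, 93.1]
force: [1.4, -0.4, 0.1]
opening: 0.0004
[ 1.31405e+02  6.57530e+01  2.35400e+00 -1.00000e-03] [ 1.31405e+02  1.71753e+02  2.35400e+00 -1.00000e-03]
```

```bash
python3 -m crank '[[[1,50,0,2,0],[1,100,30,2,0],[1,131,66,2,0],[1,131,110,2,0],[1,131,150,2,0],[1,131,172,2,0],[1,131,172,2,0]]]'; python3 - <<'E'
from go import *
print(ctrl.get_obs()['force'])
for y in (.155,.1165,.114): print(rel(b2w(.078,y,.014),93.2))
im=ctrl.snapshot("scene");crop("scene",im,200,60,240,200,3,"s2.png")
E
```

```text
clock: 3.58
tool_pos: [0.4178, 0.1404, 0.012]
orientation: [-89.8, 0.1, 93.1]
force: [-0.6, -0.6, 0.7]
opening: 0.0006
[-0.63696908 -0.64529708  0.67004941]
[ 3.260e+00 -1.965e+00 -3.064e+01 -1.000e-03]
[ 3.326e+00 -1.965e+00 -6.914e+01 -1.000e-03]
[ 3.330e+00 -1.965e+00 -7.164e+01 -1.000e-03]
```

View pics/s2.png

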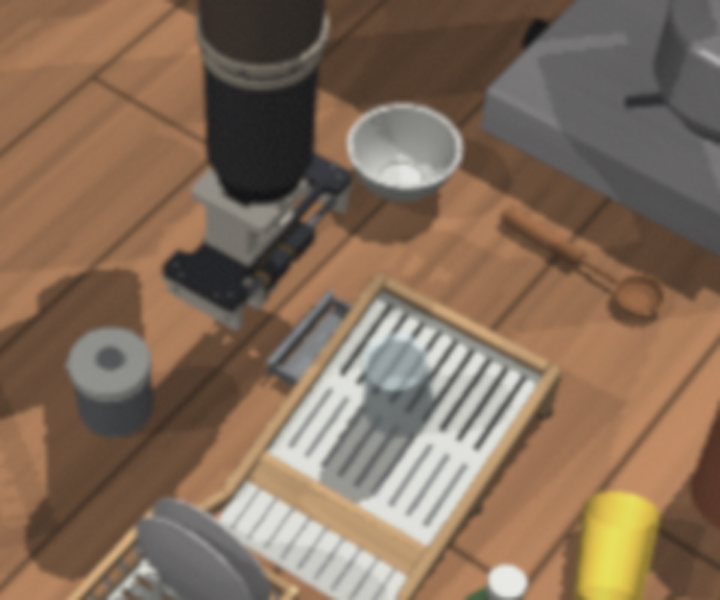

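The gripper stands beside the tray, which is at about (305,340) in the crop, with clear space to the bowl and the canister. I'll push the tray in now.

```bash
python3 -m crank '[[[1,2,-2,-10,0],[1,2,-2,-20,0],[1,2,-2,-28,0],[1,2,-2,-36,0],[1,2,-2,-44,0],[1,2,-2,-52,0],[1,2,-2,-58,0],[1,2,-2,-62,0],[1,2,-2,-66,0],[1,2,-2,-68,0],[1,2,-2,-70,0]]]'; python3 - <<'E'
from go import *
o=ctrl.get_obs();print(o['force'],rel(b2w(.078,.1165,.014),93.2))
im=ctrl.snapshot("top");crop("top",im,160,140,120,110,5,"t3.png")
E
```

```text
clock: 5.0
tool_pos: [0.4885, 0.147, 0.0152]
orientation: [-90.0, 0.0, 93.1]
force: [0.2, 0.2, -0.0]
opening: 0.0001
[ 0.2251095   0.15289576 -0.04033522] [ 5.800e-01  1.160e+00  1.821e+00 -1.000e-03]
```

View pics/t3.png

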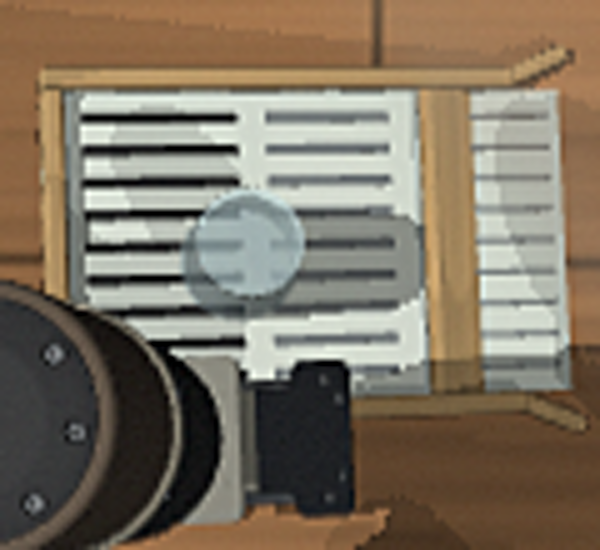

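The force is zero, so either the catch has pulled the tray ahead of the fingers or the tray isn't home yet. I'll push on until the stop pushes back.

```bash
python3 -m crank '[[[1,0,1,-2,0],[1,0,1,-4,0],[1,0,1,-6,0],[1,0,1,-6,0]]]'
```

```text
clock: 5.55
tool_pos: [0.4921, 0.1468, 0.0137]
orientation: [-89.8, 0.1, 93.1]
force: [-9.7, 3.2, 5.9]
opening: 0.0006
```

```bash
python3 -m crank '[[[1,0,0,-2,0],[1,0,0,-3,0],[1,0,0,-3,0]]]'; python3 -m crank '[[[1,0,0,30,0],[1,0,-60,60,0],[1,0,-110,60,0],[1,0,-150,60,0],[1,0,-150,60,0]]]'; python3 - <<'E'
from go import *
im=ctrl.snapshot("top");crop("top",im,160,140,120,110,5,"t4.png")
im=ctrl.snapshot("scene");crop("scene",im,260,130,160,140,5,"s4.png")
E
```

```text
clock: 5.92
tool_pos: [0.4922, 0.1464, 0.0134]
orientation: [-89.5, 0.1, 93.1]
force: [-23.4, 6.7, 14.4]
opening: 0.0008
clock: 6.55
tool_pos: [0.4394, 0.1456, 0.1677]
orientation: [-90.3, -0.2, 93.2]
force: [-0.8, -0.9, -0.8]
opening: 0.0005
```

View pics/s4.png

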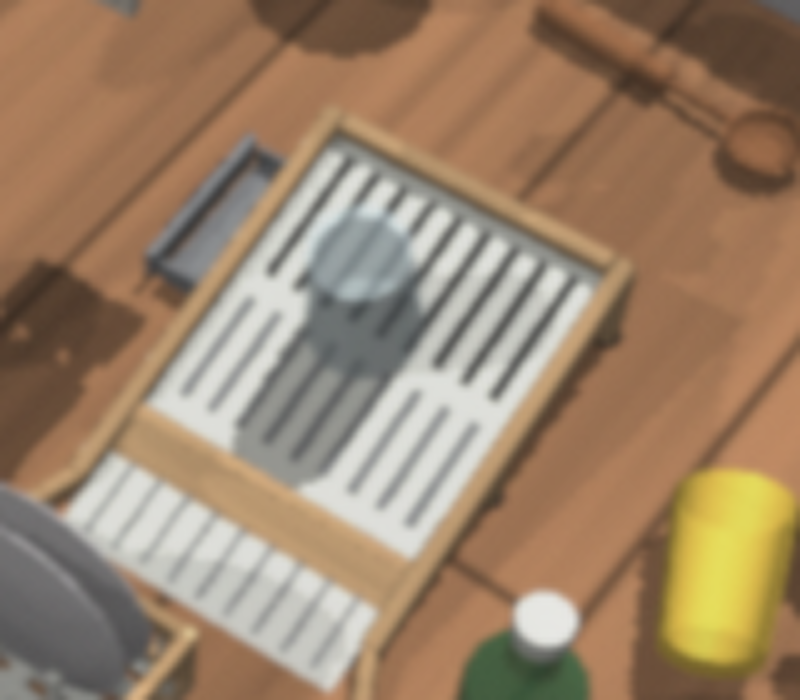

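View pics/t4.png

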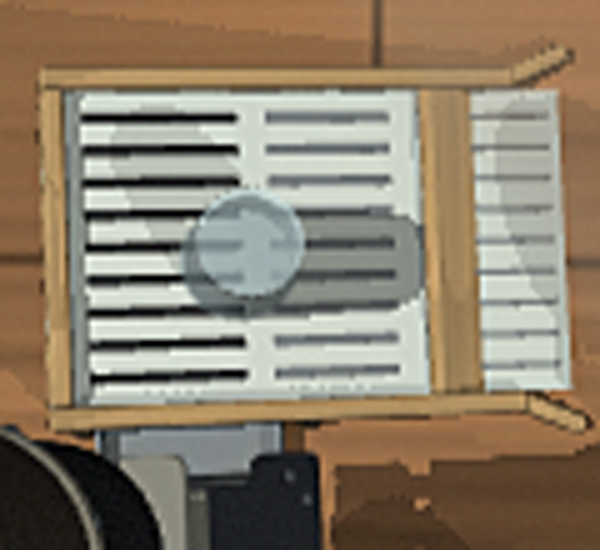

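```bash
python3 - <<'E'
from go import *
def inb(P):
    c,s=np.cos(BQ[2]),np.sin(BQ[2]);d=np.array(P)-[*BQ[:2],0];return np.array([c*d[0]+s*d[1],-s*d[0]+c*d[1],d[2]])
for u,v in((248,132),(145,255)): print("now s4",inb(onz("scene",260+u/5-.5,130+v/5-.5,.023)).round(4))
for u,v in((332,53),(268,125)): print("before s1",inb(onz("scene",*sc(u,v),.023)).round(4))
print(inb([.4922,.1464,.0134]), ctrl.get_obs()['tool_pos'])
E
```

```text
now s4 [0.1368 0.1435 0.023 ]
now s4 [0.0289 0.1418 0.023 ]
before s1 [0.1346 0.1383 0.023 ]
before s1 [0.0275 0.1397 0.023 ]
[0.07659373 0.1110517  0.0134    ] [0.43751147 0.14434178 0.16421544]
```

```bash
python3 - <<'E'
from go import *
p=proj("scene",[.4178,.1404,.012])[0];print((p-[200,60])*3)
p=proj("top",[.4885,.147,.0152])[0];print((p-[160,140])*5)
im=ctrl.snapshot("top");crop("top",im,130,140,180,150,4,"t5.png")
im=ctrl.snapshot("scene");crop("scene",im,200,60,200,180,4,"s5.png");o=ctrl.get_obs();p=o['tool_pos'];print(p,(proj("scene",p)-[200,60])*4,(proj("top",p)-[130,140])*4)
E
```

```text
[255.25008305 316.22812484]
[199.98342715 451.83981551]
[0.43698364 0.14376261 0.16308427] [[366.9380667  290.86997777]] [[244.62273114 439.82084229]]
```

View pics/s5.png

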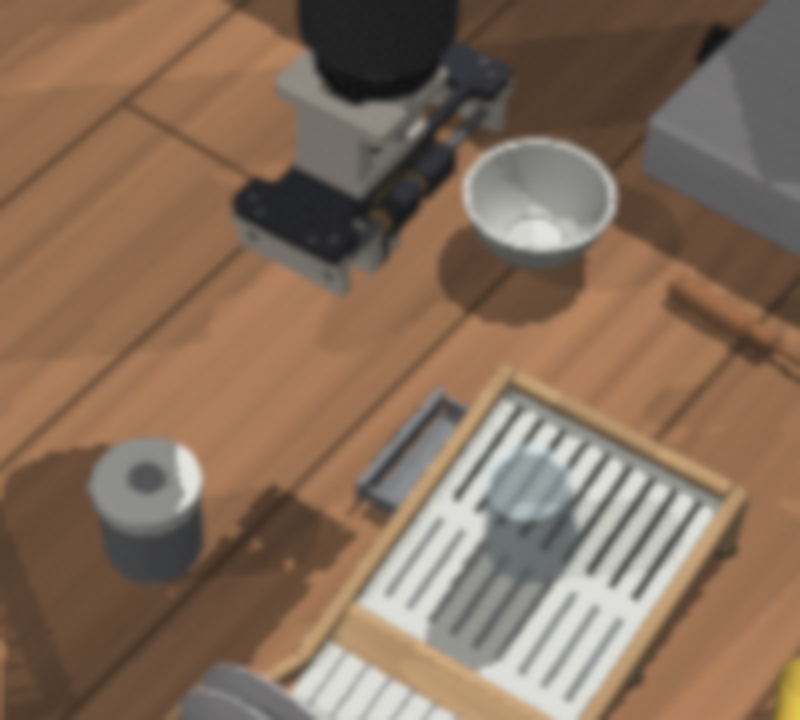

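View pics/t5.png

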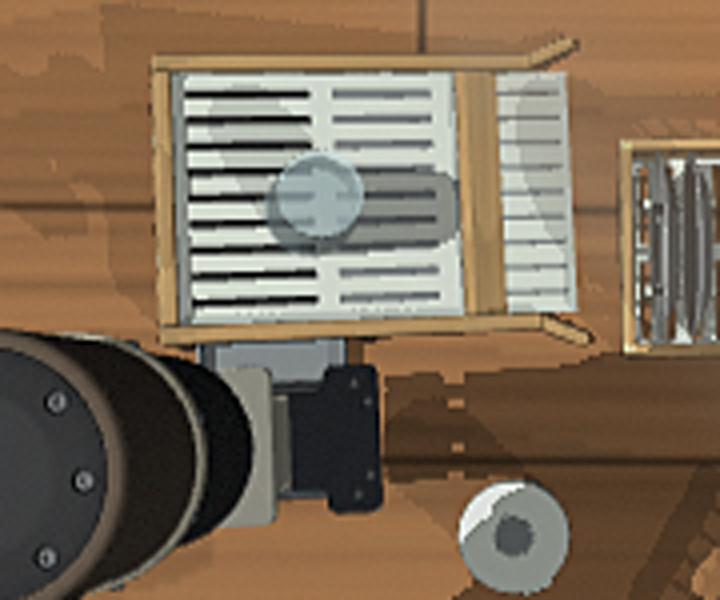

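```bash
python3 - <<'E'
from go import *
im=ctrl.snapshot("scene");o=ctrl.get_obs();p=o['tool_pos'];a=np.radians(o['orientation'][2])
ex=np.array([np.cos(a),np.sin(a),0]);ez=np.array([-np.sin(a),np.cos(a),0]);up=np.array([0,0,1])
P=[p,p+.019*up]+[p+.066*up+sx*.0965*ex+sz*.039*ez for sx in(-1,1) for sz in(-1,1)]+[p+sx*.021*ex+sz*.0095*ez for sx in(-1,1) for sz in(-1,1)]
crop("scene",im,240,50,110,100,7,"s6.png",np.array(P))
E
```

```text
(no output)
```

View pics/s6.png

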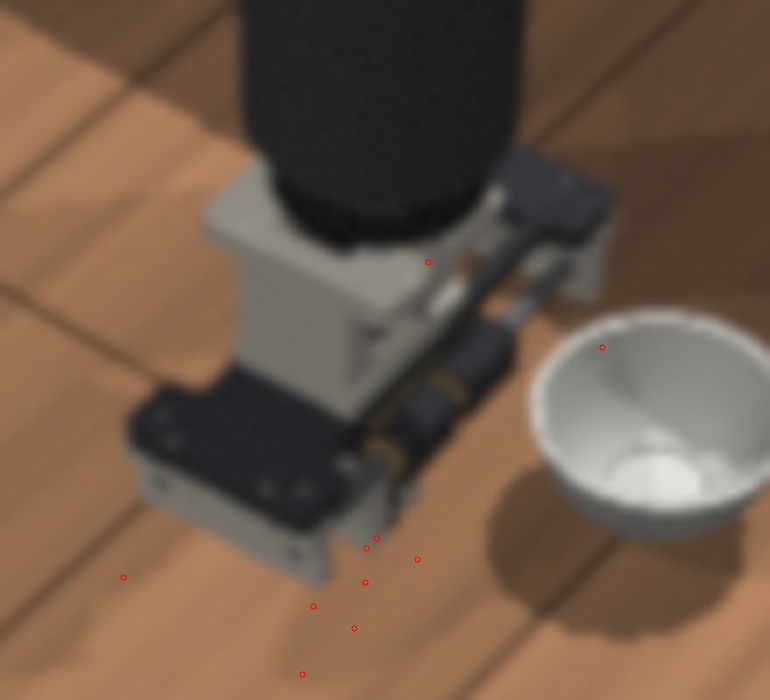

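The gripper sits a few pixels away from where I predict it, and the tray is still out. I'll go down in front of the tray, touch the plank to check the tool height, and look.

```bash
python3 -m crank '[[[1,0,0,25,0],[1,0,40,25,0],[1,0,80,25,0],[1,0,115,25,0],[1,0,135,25,0],[1,0,148,25,0],[1,0,148,25,0],[1,0,148,25,0]]]';  python3 - <<'E'
from go import *
im=ctrl.snapshot("scene");crop("scene",im,250,90,110,100,7,"s7.png")
o=ctrl.get_obs();p=o['tool_pos'];print(p,o['force'],(proj("scene",p)-[250,90])*7)
E
```

```text
clock: 7.8
tool_pos: [0.413, 0.1432, 0.0166]
orientation: [-90.0, -0.0, 93.1]
force: [0.7, -0.5, 0.6]
opening: 0.0003
[0.41315442 0.14328362 0.01683875] [-0.44825844  0.00902397 -0.00584256] [[241.1392709  510.86552786]]
```

View pics/s7.png

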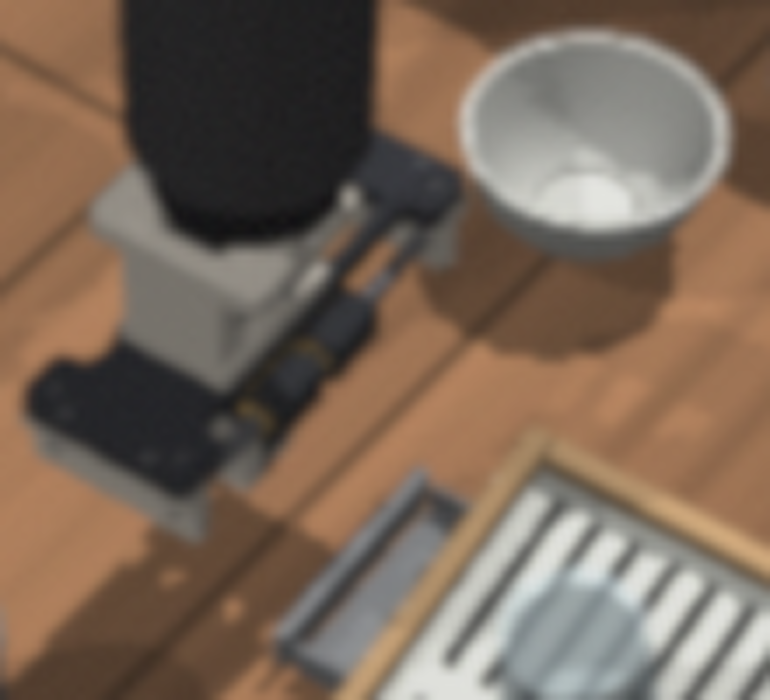

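```bash
python3 -m crank '[[[1,0,6,0,0],[1,0,12,0,0],[1,0,16,0,0],[1,0,19,0,0],[1,0,19,0,0]]]'
```

```text
clock: 8.48
tool_pos: [0.4125, 0.1427, -0.0031]
orientation: [-90.0, 0.0, 93.1]
force: [0.6, 0.5, 0.5]
opening: 0.0004
```

```bash
python3 -m crank '[[[1,0,3,0,0],[1,0,6,0,0],[1,0,6,0,0]]]'; python3 -m crank '[[[1,0,3,0,0],[1,0,6,0,0],[1,0,6,0,0]]]'
```

```text
clock: 8.85
tool_pos: [0.4125, 0.1427, -0.0091]
orientation: [-90.0, 0.0, 93.1]
force: [1.6, -0.1, 0.7]
opening: 0.0005
clock: 9.22
tool_pos: [0.4125, 0.1427, -0.0151]
orientation: [-90.0, 0.0, 93.1]
force: [-0.4, -0.0, -0.7]
opening: 0.0007
```

```bash
python3 -m crank '[[[1,0,3,0,0],[1,0,5,0,0],[1,0,5,0,0]]]'; python3 -m crank '[[[1,0,2,0,0],[1,0,4,0,0],[1,0,4,0,0]]]'; python3 - <<'E'
from go import *
im=ctrl.snapshot("scene");crop("scene",im,250,90,110,100,7,"s8.png")
o=ctrl.get_obs();print(o['tool_pos'],o['force'],o['joint_pos'])
E
```

```text
clock: 9.6
tool_pos: [0.4125, 0.1428, -0.02]
orientation: [-90.0, 0.0, 93.1]
force: [0.0, -0.5, 0.2]
opening: 0.0008
clock: 9.98
tool_pos: [0.4125, 0.1427, -0.024]
orientation: [-90.0, 0.0, 93.1]
force: [-0.1, -0.5, 0.5]
opening: 0.0005
[ 0.4125789   0.14282838 -0.02393047] [-0.40248596 -0.60861185  1.15772728] [ 4.51541289e+01  1.40519311e+01 -4.38621846e+01 -4.68832040e-04
 -3.21010950e+01 -1.32013394e+02]
```

View pics/s8.png

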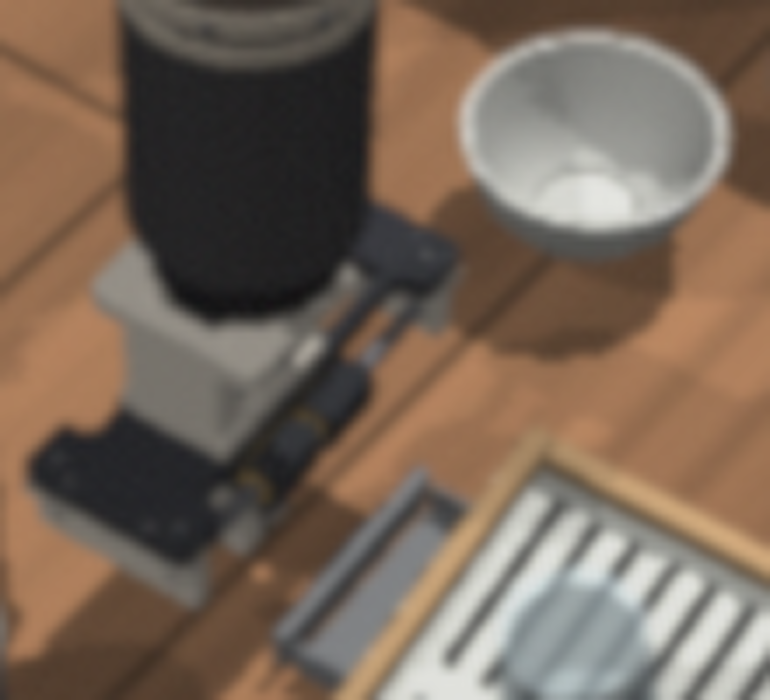

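```bash
python3 -m crank '[[[1,0,3,0,0],[1,0,5,0,0],[1,0,5,0,0]]]'; python3 -m crank '[[[1,0,2,0,0],[1,0,4,0,0],[1,0,4,0,0]]]';python3 -m crank '[[[1,0,2,0,0],[1,0,4,0,0],[1,0,4,0,0]]]'
```

```text
clock: 10.4
tool_pos: [0.4125, 0.1427, -0.0291]
orientation: [-90.0, 0.0, 93.1]
force: [0.3, 0.2, -0.2]
opening: 0.0005
clock: 10.78
tool_pos: [0.4125, 0.1427, -0.033]
orientation: [-90.0, 0.0, 93.1]
force: [-0.5, 0.7, 0.1]
opening: 0.0004
clock: 11.15
tool_pos: [0.4128, 0.143, -0.0354]
orientation: [-90.0, -0.0, 93.2]
force: [-9.1, -0.5, 30.3]
opening: 0.0007
```

The plank contact comes at a reported z of -0.034. So the true fingertips are about 34 mm short of the reported TCP, and my first push passed over the tray and touched the board's rail. From now on I'll use tip z = reported z + 34 mm, and push again.

```bash
python3 -m crank '[[[1,0,-8,0,0],[1,0,-16,0,0],[1,2,-16,-10,0],[1,2,-16,-20,0],[1,2,-16,-30,0],[1,2,-16,-38,0],[1,2,-16,-44,0]]]'; python3 - <<'E'
from go import *
o=ctrl.get_obs();print(o['force'],rel(b2w(.078,.1165,-.02),93.2))
im=ctrl.snapshot("scene");crop("scene",im,250,90,110,100,7,"s9.png")
E
```

```text
clock: 12.02
tool_pos: [0.4567, 0.147, -0.0212]
orientation: [-90.0, 0.0, 93.1]
force: [-1.5, 0.1, -0.4]
opening: 0.0003
[-1.53877656  0.06519622 -0.41787515] [-1.141e+00 -1.233e+00 -2.995e+01 -2.000e-03]
```

View pics/s9.png

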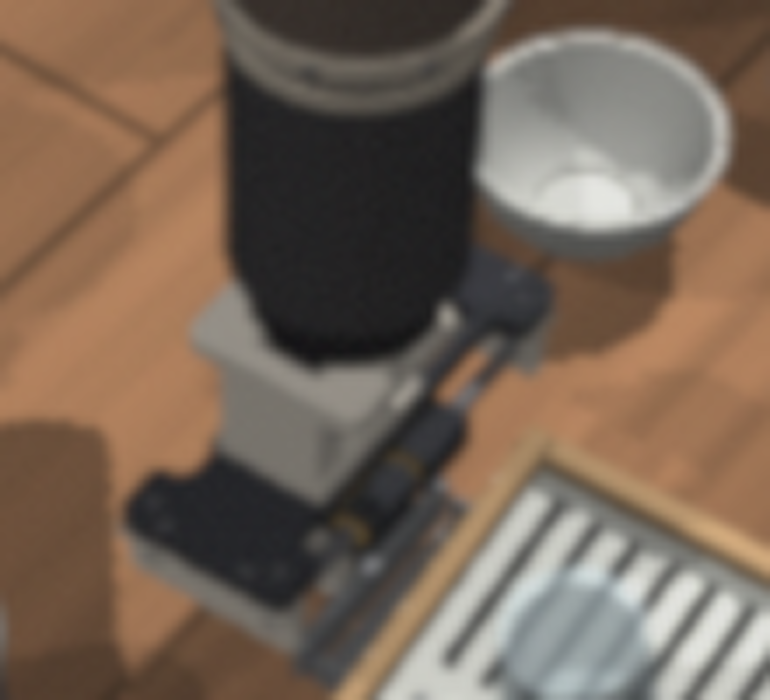

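The tray's front at (330,610) is now moving ahead of the fingers.

```bash
python3 -m crank '[[[1,0,-1,-6,0],[1,0,-1,-11,0],[1,0,-1,-16,0],[1,0,-1,-20,0],[1,0,-1,-24,0],[1,0,-1,-27,0],[1,0,-1,-29,0],[1,0,-1,-31,0]]]'; python3 -m crank '[[[1,0,0,-2,0],[1,0,0,-3,0],[1,0,0,-3,0]]]'
```

```text
clock: 13.08
tool_pos: [0.4844, 0.1484, -0.0202]
orientation: [-89.7, 0.1, 93.1]
force: [-21.2, 8.3, 13.9]
opening: 0.0005
clock: 13.45
tool_pos: [0.4844, 0.1479, -0.0206]
orientation: [-89.5, 0.1, 93.0]
force: [-29.4, 10.8, 17.4]
opening: 0.0005
```

```bash
python3 -m crank '[[[1,0,0,6,0],[1,0,0,25,0],[1,0,-60,35,0],[1,0,-120,60,0],[1,0,-180,60,0],[1,0,-180,60,0]]]'; python3 - <<'E'
from go import *
im=ctrl.snapshot("scene");crop("scene",im,260,130,160,140,5,"s10.png")
E
```

```text
clock: 14.2
tool_pos: [0.4339, 0.1482, 0.1659]
orientation: [-90.6, -0.4, 93.2]
force: [-0.4, 0.6, -1.3]
opening: 0.0009
```

View pics/s10.png

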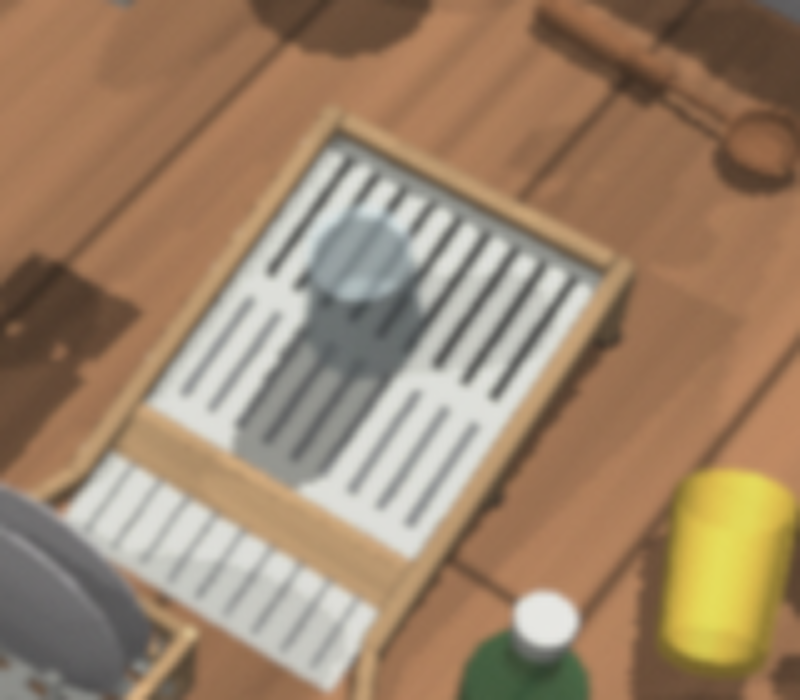

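The tray is home: its front is hidden behind the rail at (200,250). There are two tumbler candidates: clear glass standing on the deck (crop 360,260) and yellow lying on the plank (730,570). The task asks for a glass tumbler, mouth down on the board, so it's the clear one, and this enlarged crop confirms it.

```bash
cat >> go.py <<'E'
def d2w(x,y,z): return place(BQ,deck2board([x,y,z]))[0]
def w2d(P):
    c,s=np.cos(BQ[2]),np.sin(BQ[2]);d=np.array(P)-[*BQ[:2],0];b=[c*d[0]+s*d[1],-s*d[0]+c*d[1],d[2]]
    ct,st=np.cos(T),np.sin(T);dx=b[0]+.133;return np.array([ct*dx+st*b[2]-.082,b[1],-st*dx+ct*b[2]])
OFF=.034
E
python3 - <<'E'
from go import *
for n,(u,v) in(("top",tc(200,195)),("scene",sc(397,123)),("scene",(260+360/5-.5,130+256/5-.5))):
    o,d=ray(n,u,v); a,b=w2d(o),w2d(o+d); t=(.09-a[2])/(b[2]-a[2]); print(n,(a+t*(b-a)).round(4))
g=d2w(.104,.010,.062);print(g)
print(rel([*g[:2],.13],183.2)); print(rel([g[0],g[1],g[2]-.019-OFF],183.2))
E
```

```text
top [0.1049 0.0114 0.09  ]
scene [0.1031 0.0074 0.09  ]
scene [0.1022 0.0078 0.09  ]
[0.59538037 0.11162267 0.09931673]
[ -44.601   33.028 -160.834   -1.571]
[ -44.601  116.712 -160.834   -1.571]
```

```bash
python3 -m crank '[[[-1,0,0,0,-0.18],[-1,0,0,-20,-0.36],[-1,-10,0,-50,-0.54],[-1,-20,0,-80,-0.72],[-1,-30,0,-110,-0.9],[-1,-40,0,-140,-1.08],[-1,-45,10,-161,-1.26],[-1,-45,20,-161,-1.44],[-1,-45,33,-161,-1.571],[-1,-45,33,-161,-1.571]]]';python3 - <<'E'
from go import *
g=d2w(.104,.010,.062)
print(rel([g[0],g[1],g[2]-.019-OFF],183.2))
im=ctrl.snapshot("scene");crop("scene",im,260,90,140,130,5,"s11.png")
im=ctrl.snapshot("top");crop("top",im,160,130,140,110,5,"t11.png")
E
```

```text
clock: 15.5
tool_pos: [0.5928, 0.1091, 0.1247]
orientation: [-89.9, -0.2, -176.9]
force: [0.5, 0.4, 0.1]
opening: 0.0871
[-2.7240e+00  7.8368e+01 -2.4190e+00 -2.0000e-03]
```

View pics/s11.png

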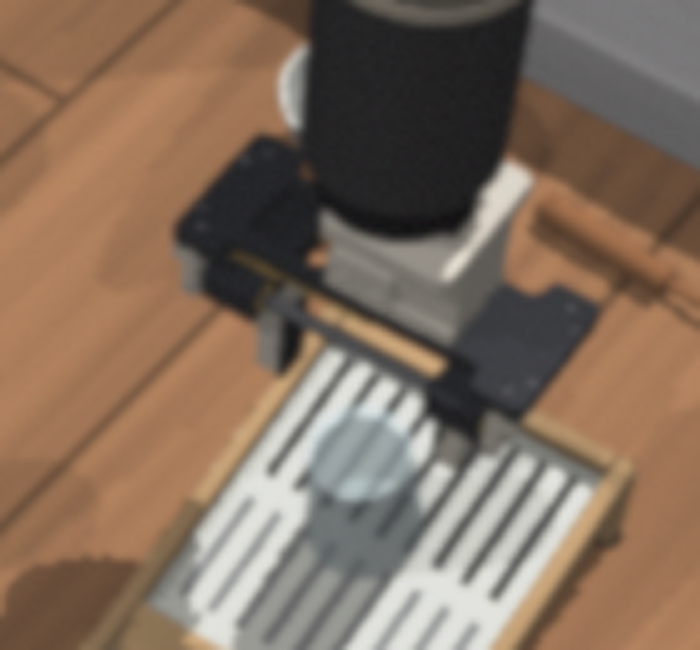

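View pics/t11.png

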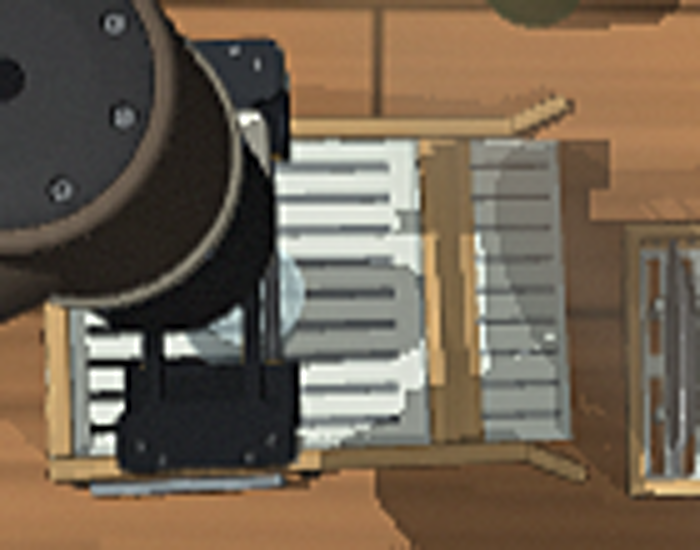

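The fingers at (275,350) and (455,445) straddle the glass at (365,455). Only a thin strip of the tray shows at (190,487) in the top crop, so it is home. I'll go down partway and look again.

```bash
python3 -m crank '[[[-1,-3,15,-2,0],[-1,-3,30,-2,0],[-1,-3,45,-2,0],[-1,-3,45,-2,0]]]';python3 - <<'E'
from go import *
g=d2w(.104,.010,.062)
print(rel([g[0],g[1],g[2]-.019-OFF],183.2),ctrl.get_obs()['force'])
im=ctrl.snapshot("scene");crop("scene",im,280,120,110,100,7,"s12.png")
E
```

```text
clock: 16.1
tool_pos: [0.5955, 0.1114, 0.0803]
orientation: [-89.9, -0.2, -176.9]
force: [0.2, 0.4, 0.2]
opening: 0.0874
[ 6.2000e-02  3.3934e+01 -2.0600e-01 -1.0000e-03] [0.18305003 0.40518544 0.22734234]
```

View pics/s12.png

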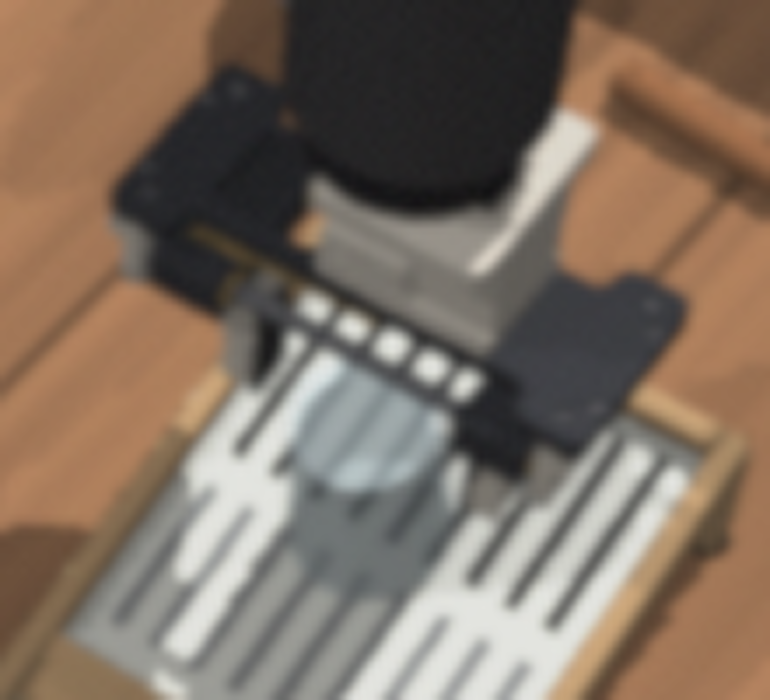

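```bash
python3 -m crank '[[[-1,0,15,0,0],[-1,0,28,0,0],[-1,0,34,0,0],[1,0,34,0,0],[1,0,34,0,0],[1,0,34,0,0],[1,0,34,0,0],[1,0,34,0,0]]]'
```

```text
clock: 17.15
tool_pos: [0.5967, 0.112, 0.0485]
orientation: [-90.0, 0.0, -176.8]
force: [-1.5, 1.4, 2.8]
opening: 0.0586
```

```bash
python3 -m crank '[[[1,0,-5,0,0],[1,0,-15,0,0],[1,0,-35,0,0],[1,0,-60,0,0],[1,0,-90,0,0],[1,0,-115,0,0],[1,0,-127,0,0],[1,0,-127,0,0]]]';python3 - <<'E'
from go import *
k=np.array([.5708,-.1808,1.5905]); p=place(k,np.array([[-.022,-.005,0]]))[0];print(p)
print(rel([p[0],p[1],.17],181.1+0))
im=ctrl.snapshot("scene");crop("scene",im,280,80,110,100,7,"s13.png")
E
```

```text
clock: 18.15
tool_pos: [0.5969, 0.1121, 0.1759]
orientation: [-90.0, 0.1, -176.9]
force: [-0.4, 0.3, -2.3]
opening: 0.0582
[ 0.57623248 -0.20269722  0.        ]
[3.79080e+01 5.87500e+00 3.13176e+02 3.60000e-02]
```

View pics/s13.png

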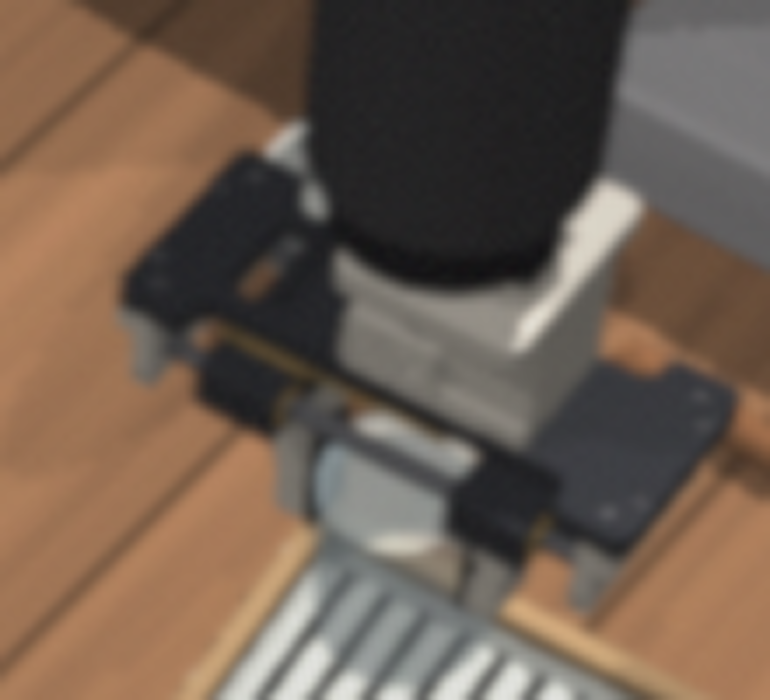

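The glass hangs between the fingers at (390,490). I'll carry it over the rack.

```bash
python3 -m crank '[[[1,2,0,15,0],[1,6,0,45,0],[1,11,0,85,0.01],[1,16,0,130,0.02],[1,21,0,175,0.03],[1,27,0,220,0.036],[1,32,0,260,0.036],[1,36,0,290,0.036],[1,38,0,307,0.036],[1,38,0,313,0.036],[1,38,0,313,0.036]]]';python3 - <<'E'
from go import *
k=np.array([.5708,-.1808,1.5905]); p=place(k,np.array([[-.022,-.005,0]]))[0]
print(rel([p[0],p[1],.09],181.1))
im=ctrl.snapshot("scene");crop("scene",im,190,150,140,130,5,"s14.png")
im=ctrl.snapshot("top");crop("top",im,250,140,140,110,5,"t14.png")
E
```

```text
clock: 19.58
tool_pos: [0.5758, -0.2026, 0.1748]
orientation: [-90.0, -0.0, -178.9]
force: [0.1, -0.0, -1.5]
opening: 0.0583
[-0.434 84.782  0.13  -0.   ]
```

View pics/s14.png

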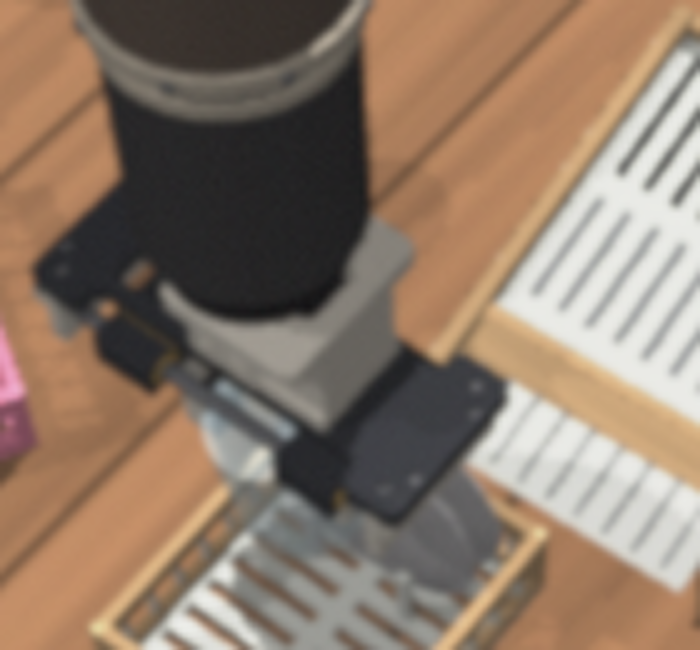

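View pics/t14.png

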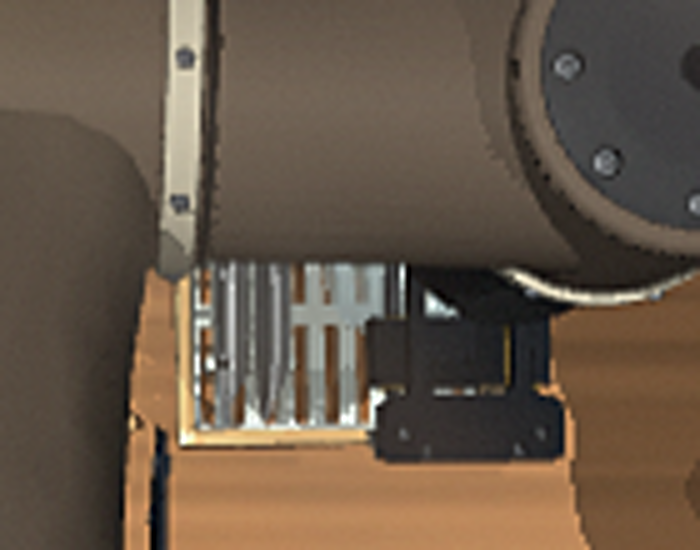

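```bash
python3 -m crank '[[[1,0,20,8,0],[1,0,50,8,0],[1,0,80,8,0],[1,0,110,8,0],[1,0,125,8,0],[1,0,125,8,0]]]';python3 - <<'E'
from go import *
im=ctrl.snapshot("scene");crop("scene",im,190,180,140,130,5,"s15.png")
im=ctrl.snapshot("top");crop("top",im,270,140,110,110,5,"t15.png")
E
```

```text
clock: 20.42
tool_pos: [0.5757, -0.2102, 0.0495]
orientation: [-90.0, -0.1, -178.9]
force: [-0.0, -0.2, -1.1]
opening: 0.0584
```

View pics/s15.png

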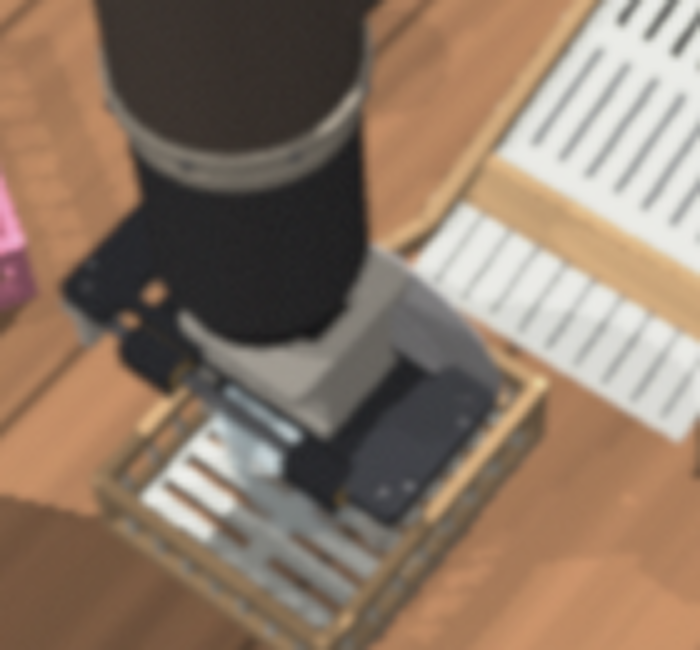

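View pics/t15.png

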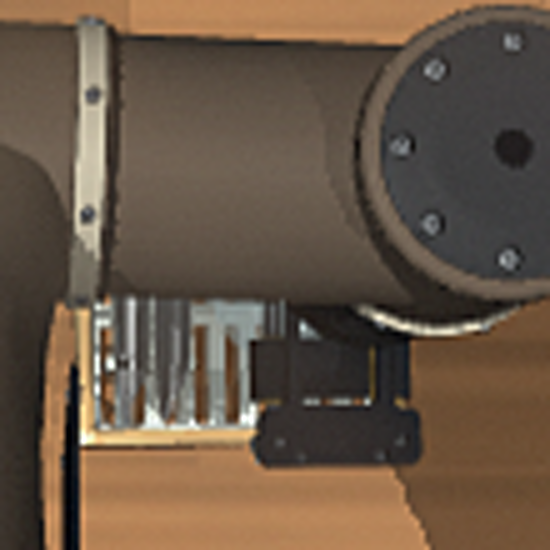

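The glass is inside the free end and the gripper's body is clear of the plates. I'll lower it slowly and watch the force.

```bash
python3 -m crank '[[[1,0,8,0,0],[1,0,14,0,0],[1,0,19,0,0],[1,0,22,0,0],[1,0,22,0,0]]]';python3 -m crank '[[[1,0,3,0,0],[1,0,5,0,0],[1,0,5,0,0]]]'
```

```text
clock: 21.15
tool_pos: [0.5759, -0.2107, 0.0279]
orientation: [-90.0, -0.0, -178.9]
force: [0.2, 0.1, -1.7]
opening: 0.0582
clock: 21.52
tool_pos: [0.5759, -0.2107, 0.023]
orientation: [-90.0, -0.0, -178.9]
force: [-0.4, -0.5, -0.5]
opening: 0.0585
```

```bash
python3 -m crank '[[[1,0,2,0,0],[1,0,3,0,0],[1,0,3,0,0]]]';python3 -m crank '[[[1,0,2,0,0],[1,0,3,0,0],[1,0,3,0,0]]]'
```

```text
clock: 21.9
tool_pos: [0.5763, -0.2104, 0.0219]
orientation: [-90.0, 0.0, -178.9]
force: [-5.2, 4.3, 13.4]
opening: 0.0584
clock: 22.28
tool_pos: [0.5773, -0.2104, 0.0211]
orientation: [-90.0, 0.2, -178.8]
force: [-8.9, 7.7, 28.2]
opening: 0.0585
```

```bash
python3 -m crank '[[[1,0,-3,0,0],[1,0,-5,0,0],[0.2,0,-5,0,0],[-0.2,0,-5,0,0],[-0.64,0,-5,0,0],[-0.64,0,-5,0,0],[-0.64,0,-5,0,0]]]';python3 - <<'E'
from go import *
im=ctrl.snapshot("scene");crop("scene",im,190,180,140,130,5,"s16.png")
E
```

```text
clock: 23.15
tool_pos: [0.576, -0.2108, 0.022]
orientation: [-90.0, -0.0, -178.9]
force: [1.0, 0.4, 0.8]
opening: 0.0718
```

View pics/s16.png

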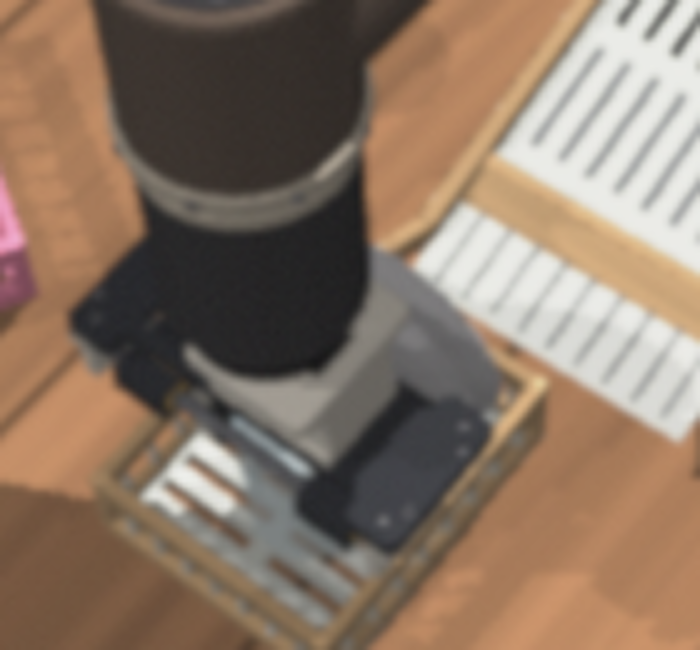

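Released. I'll lift straight up and look.

```bash
python3 -m crank '[[[-0.64,0,-10,0,0],[-0.64,0,-30,0,0],[-0.64,0,-60,0,0],[-0.64,0,-100,0,0],[-0.64,0,-140,0,0],[-0.64,60,-150,0,0],[-0.64,120,-150,0,0],[-0.64,120,-150,60,0],[-0.64,120,-150,100,0]]]';python3 - <<'E'
from go import *
im=ctrl.snapshot("scene");crop("scene",im,190,160,200,160,4,"s17.png")
im=ctrl.snapshot("top");crop("top",im,230,140,150,110,5,"t17.png")
E
```

```text
clock: 24.32
tool_pos: [0.4576, -0.3144, 0.1741]
orientation: [-89.9, 0.2, -178.9]
force: [0.7, -0.2, -0.7]
opening: 0.0718
```

View pics/s17.png

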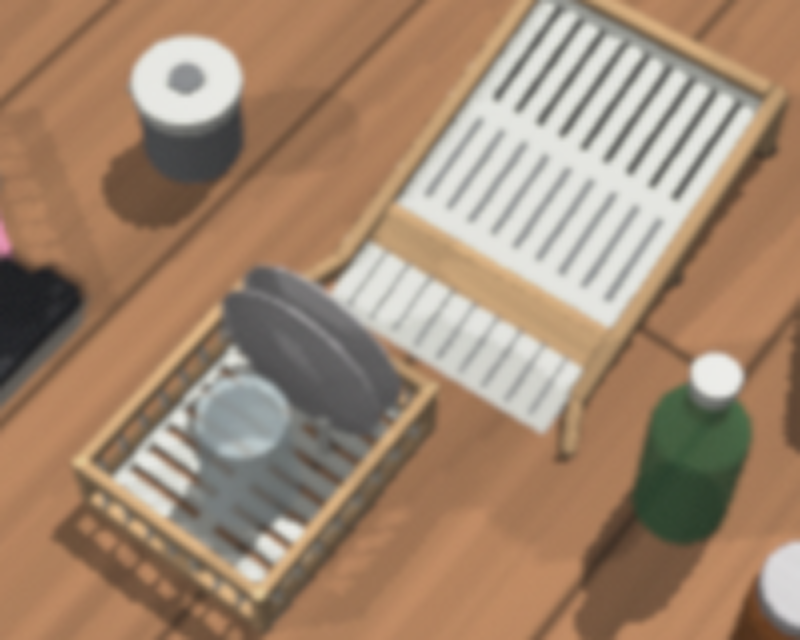

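View pics/t17.png

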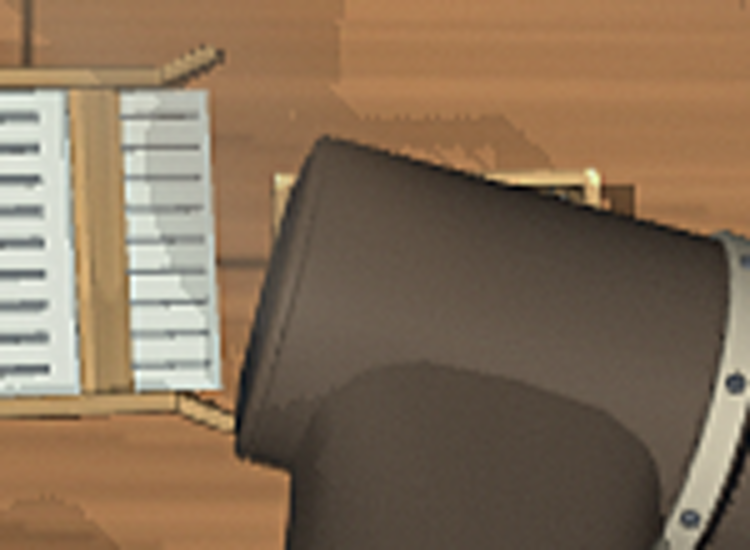

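The glass stands mouth down in the free end at (243,418), both plates are upright, and the rack hasn't moved visibly. Next I'll refit the rack and the tumbler.

```bash
python3 - <<'E'
from go import *
ob=[("top",*(230+275/5-.5,140+173/5-.5),(.09,-.075,.055)),("top",*(230+602/5-.5,140+170/5-.5),(-.09,-.075,.055))]
for u,v,p in[(78,463,(-.09,.075,.055)),(263,598,(-.09,-.075,.055)),(435,385,(.09,-.075,.055))]: ob.append(("scene",190+u/4-.5,160+v/4-.5,p))
k,r=fit([.57,-.18,1.59],ob);print(k,np.degrees(k[2]),r.round(1).tolist())
P=onz("scene",190+243/4-.5,160+413/4-.5,.096);c,s=np.cos(k[2]),np.sin(k[2]);d=P[:2]-k[:2];print("tumbler in rack",c*d[0]+s*d[1],-s*d[0]+c*d[1])
w=place(k,np.array([[-.045,.071,0]]))[0];print(w,rel([*w[:2],.17],181.1),rel([*w[:2],.006],181.1))
E
```

```text
[ 0.57152656 -0.18079914  1.59844   ] 91.58386581759747 [[-0.2, 0.1], [-0.7, -0.5], [-2.2, -0.1], [-0.5, 0.7], [1.2, -0.2]]
tumbler in rack -0.014861605670363098 -0.004015017591931077
[ 0.50179749 -0.2277444   0.        ] [-4.5533e+01  2.9300e+00 -8.7373e+01 -3.0000e-03] [-4.5533e+01  1.6693e+02 -8.7373e+01 -3.0000e-03]
```

```bash
python3 -m crank '[[[0.23,-20,0,-40,0],[0.23,-45,0,-87,0],[0.23,-45,30,-87,0],[0.23,-45,70,-87,0],[0.23,-45,92,-87,0],[0.23,-45,92,-87,0]]]';python3 - <<'E'
from go import *
w=np.array([.5018,-.2277,0]);print(rel([*w[:2],.006],181.3),ctrl.get_obs()['opening'])
im=ctrl.snapshot("scene");crop("scene",im,170,200,140,120,6,"s18.png")
E
```

```text
clock: 25.18
tool_pos: [0.5001, -0.2246, 0.0792]
orientation: [-90.0, -0.2, -178.9]
force: [-0.3, -0.8, 0.1]
opening: 0.034
[-1.6110e+00  7.3214e+01  3.1060e+00 -3.0000e-03] 0.03403072052485848
```

View pics/s18.png

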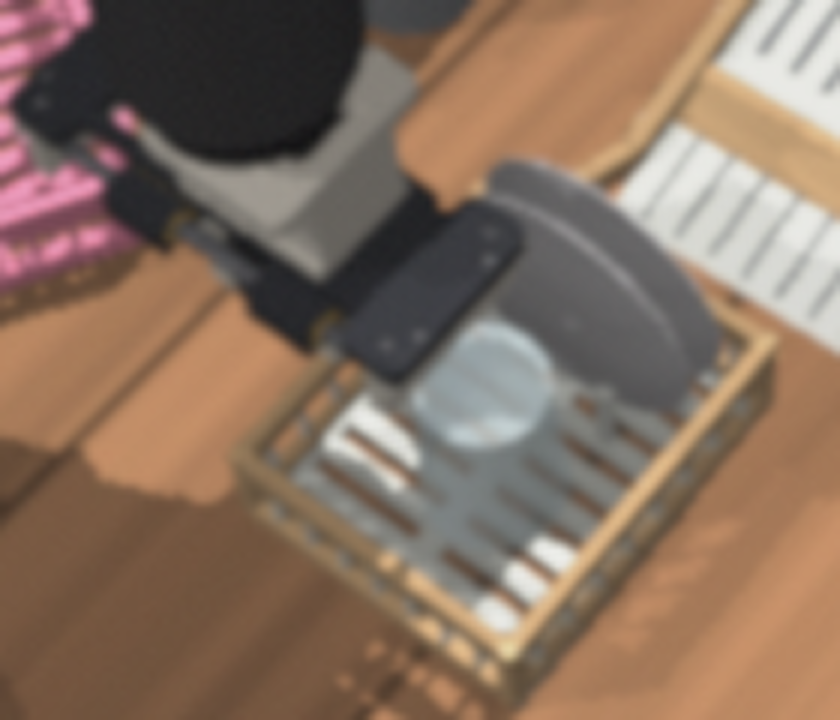

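```bash
python3 -m crank '[[[0.23,-1,25,3,0],[0.23,-1,50,3,0],[0.23,-1,66,3,0],[0.23,-1,73,3,0],[0.23,-1,73,3,0]]]'; python3 -m crank '[[[1,0,0,0,0],[1,0,0,0,0],[1,0,0,0,0],[1,0,0,0,0]]]'
```

```text
clock: 25.85
tool_pos: [0.5026, -0.2282, 0.0075]
orientation: [-90.0, 0.0, -178.9]
force: [0.8, -0.7, 0.4]
opening: 0.0339
clock: 26.35
tool_pos: [0.5014, -0.2282, 0.0074]
orientation: [-90.0, -0.1, -178.9]
force: [-3.1, -0.1, 5.9]
opening: 0.0073
```

```bash
python3 - <<'E'
from go import *
w=b2w(-.2995,.071,.0065);print(w,rel(w,183.25))
E
```

```text
[ 0.55342716 -0.22683165  0.0065    ] [-5.2006e+01  8.8600e-01 -3.5600e-01 -3.8000e-02]
```

```bash
python3 -m crank '[[[1,-3,0,0,-0.005],[1,-9,0,0,-0.01],[1,-16,0,0,-0.018],[1,-23,0,0,-0.025],[1,-30,0,0,-0.032],[1,-37,0,0,-0.038],[1,-43,0,0,-0.038],[1,-48,0,0,-0.038],[1,-51,0,0,-0.038],[1,-52,0,0,-0.038],[1,-52,0,0,-0.038]]]'; python3 -m crank '[[[0.6,0,0,0,0],[0.23,0,0,0,0],[0.23,0,0,0,0],[0.23,0,-25,0,0],[0.23,0,-60,0,0],[0.23,0,-110,0,0],[0.23,0,-150,0,0]]]';python3 - <<'E'
from go import *
im=ctrl.snapshot("scene");crop("scene",im,190,160,200,160,4,"s19.png")
im=ctrl.snapshot("top");crop("top",im,230,140,150,110,5,"t19.png")
print(ctrl.get_obs()['tool_pos'])
E
```

```text
clock: 27.72
tool_pos: [0.5521, -0.2274, 0.0074]
orientation: [-90.0, -0.2, -176.7]
force: [-7.7, 0.3, 8.1]
opening: 0.0074
clock: 28.6
tool_pos: [0.5549, -0.2272, 0.1592]
orientation: [-90.0, 0.1, -176.7]
force: [1.0, -0.6, -0.4]
opening: 0.0336
[ 0.55751695 -0.22784637  0.16254189]
```

View pics/s19.png

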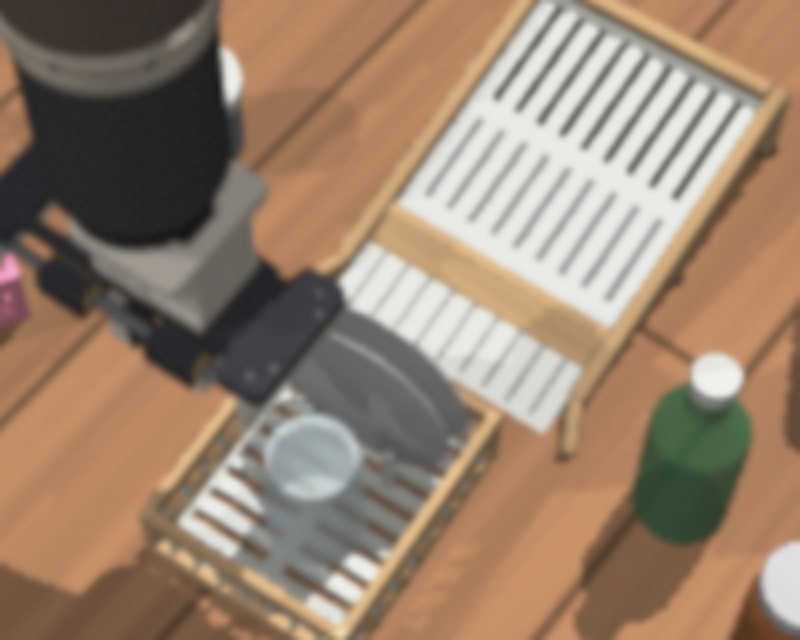

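View pics/t19.png

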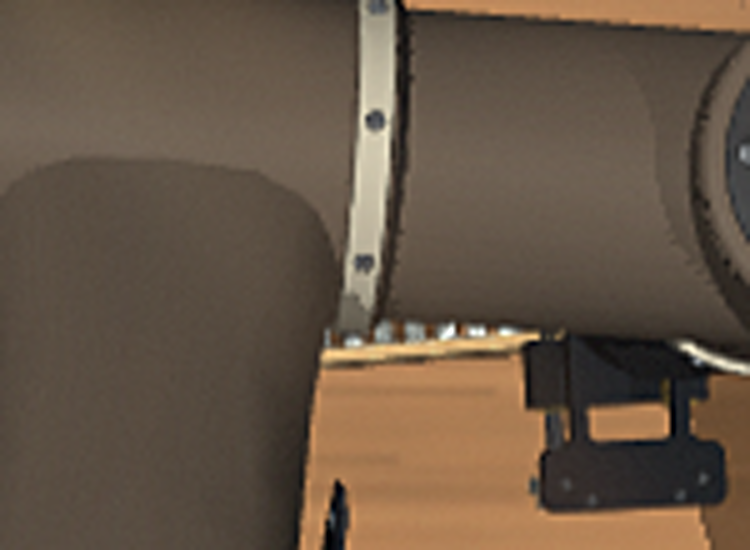

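```bash
python3 - <<'E'
from go import *
ob=[]
for u,v,p in[(148,525,(-.09,.075,.055)),(498,420,(.09,-.075,.055))]: ob.append(("scene",190+u/4-.5,160+v/4-.5,p))
for u,v,p in[(322,364,(.074,.075,.055))]: pass
k,r=fit([.62,-.18,1.627],ob);print(k,np.degrees(k[2]),r.round(1).tolist())
print("board frame",w2d([*k[:2],0]), )
w=b2w(-.385,0,.10);print(w,rel(w,183.2),rel([w[0],w[1],.001],183.2))
E
```

```text
[ 0.62625471 -0.17966093  1.67985789] 96.24876727565885 [[-1.9, 0.3], [2.2, -0.4]]
board frame [-0.20281824 -0.00437523  0.02568071]
[ 0.62914234 -0.30818558  0.1       ] [-6.6863e+01  6.2542e+01  8.4344e+01  2.0000e-03] [-6.68630e+01  1.61542e+02  8.43440e+01  2.00000e-03]
```

```bash
python3 -m crank '[[[-1,0,0,40,0],[-1,0,0,84,0],[-1,-35,0,84,0],[-1,-67,30,84,0],[-1,-67,62,84,0],[-1,-67,62,84,0]]]';python3 - <<'E'
from go import *
im=ctrl.snapshot("scene");crop("scene",im,190,170,160,150,5,"s20.png")
im=ctrl.snapshot("top");crop("top",im,230,130,150,110,5,"t20.png")
print(ctrl.get_obs()['tool_pos'])
E
```

```text
clock: 29.45
tool_pos: [0.6241, -0.3063, 0.0914]
orientation: [-90.1, -0.3, -176.7]
force: [-0.1, 0.3, -0.3]
opening: 0.0859
[ 0.62618261 -0.30738103  0.0956713 ]
```

View pics/s20.png

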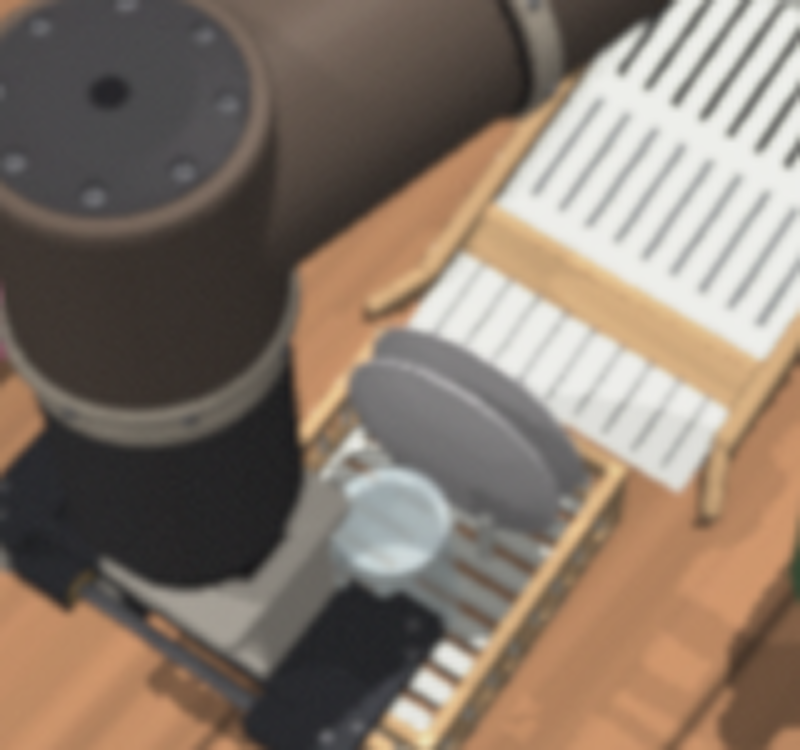

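View pics/t20.png

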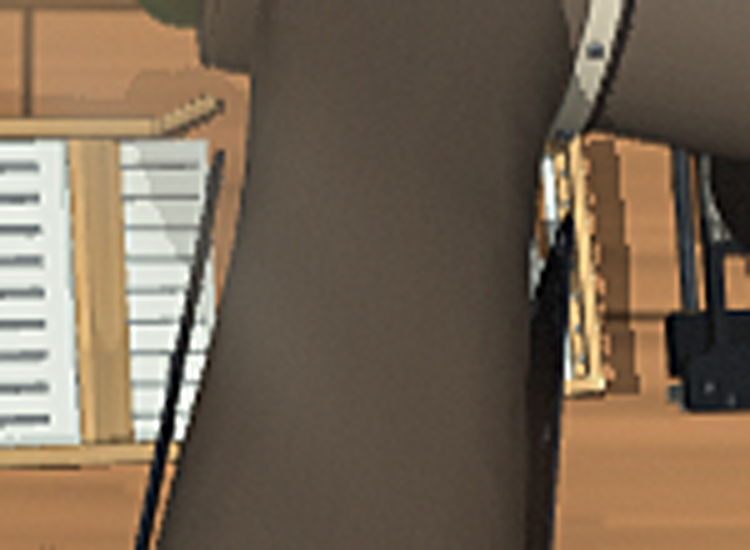

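The rack seems to have turned further than I commanded: its back edge runs from (575,140) to (605,385) in the top crop, about 4° more than the toe. I'll refit it.

```bash
python3 - <<'E'
from go import *
ob=[("top",230+607/5-.5,130+390/5-.5,(-.09,.075,.055)),("scene",190+622/5-.5,170+466/5-.5,(.09,-.075,.055)),("scene",190+432/5-.5,170+748/5-.5,(-.09,-.075,.055)),("scene",190+148/4-42.5+42-.5+.0,160+525/4-.5,(-.09,.075,.055))]
k,r=fit([.62,-.18,1.65],ob);print(k,np.degrees(k[2]),r.round(1).tolist())
a=onz("top",230+578/5-.5,130+145/5-.5,.055);b=onz("top",230+605/5-.5,130+382/5-.5,.055);d=a-b;print(np.degrees(np.arctan2(d[1],d[0]))+90)
c,s=np.cos(BQ[2]),np.sin(BQ[2]);e=k[:2]-BQ[:2];print("in board",c*e[0]+s*e[1],-s*e[0]+c*e[1])
E
```

```text
[ 0.61987269 -0.17653632  1.68181691] 96.36101098772009 [[0.5, -0.8], [0.9, -1.0], [0.1, 1.0], [-2.5, -2.1]]
96.0931708690477
in board -0.25303735872804756 0.0018201495011109063
```

```bash
python3 - <<'E'
from go import *
for x in(-.385,-.35,-.33): w=b2w(x,0,.003);print(rel(w,183.2))
E
```

```text
[-2.9090e+00  9.2671e+01  9.7300e-01  1.0000e-03]
[-2.9380e+00  9.2671e+01 -3.4027e+01  1.0000e-03]
[-2.9550e+00  9.2671e+01 -5.4027e+01  1.0000e-03]
```

```bash
python3 -m crank '[[[-1,0,30,0,0],[-1,0,60,0,0],[-1,0,85,0,0],[-1,0,95,0,0],[-1,0,95,0,0],[-1,0,95,-8,0],[-1,0,95,-16,0],[-1,0,95,-24,0],[-1,0,95,-30,0],[-1,0,95,-36,0]]]';python3 - <<'E'
from go import *
w=b2w(-.3525,0,.003);print(rel(w,183.2),ctrl.get_obs()['force'])
im=ctrl.snapshot("scene");crop("scene",im,190,170,160,150,5,"s21.png")
E
```

```text
clock: 30.8
tool_pos: [0.6238, -0.2715, 0.0006]
orientation: [-89.9, -0.0, -176.7]
force: [-1.9, -4.5, 2.1]
opening: 0.0875
[-3.249e+00 -2.380e+00  4.432e+00  2.000e-03] [-1.92726493 -4.47409579  2.06951984]
```

View pics/s21.png

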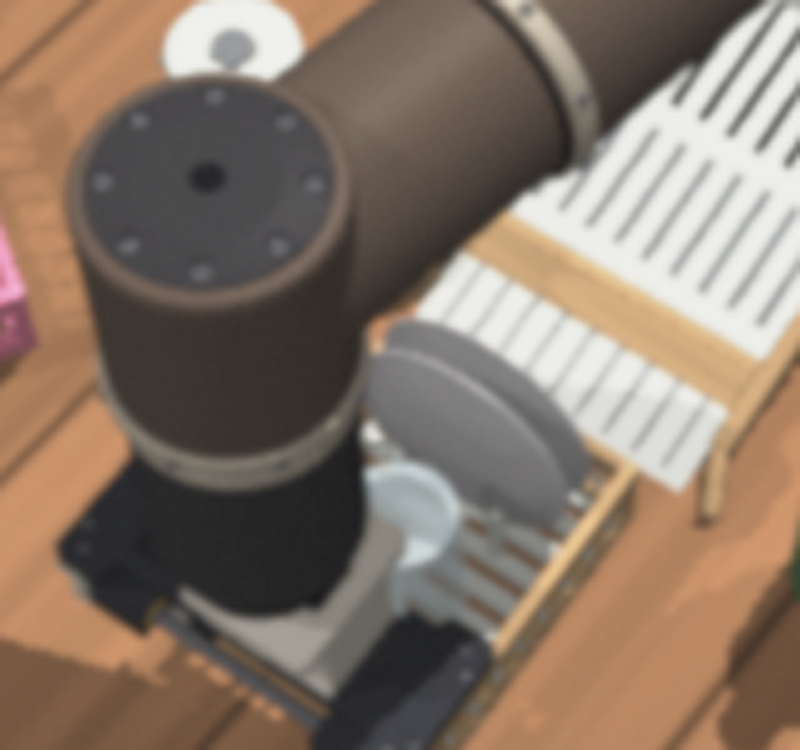

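The fingers rest on the rack's back with about 4.5 N, and the plates and the glass are upright. I'll push it to the toe.

```bash
python3 -m crank '[[[-1,-1,-1,-4,0],[-1,-2,-2,-9,0],[-1,-3,-3,-14,0],[-1,-3,-3,-19,0],[-1,-3,-3,-24,0],[-1,-3,-3,-29,0],[-1,-3,-3,-34,0],[-1,-3,-3,-39,0],[-1,-3,-3,-44,0],[-1,-3,-3,-49,0],[-1,-3,-3,-54,0]]]';python3 - <<'E'
from go import *
w=b2w(-.30,0,.004);print(rel(w,183.2),ctrl.get_obs()['force'])
im=ctrl.snapshot("scene");crop("scene",im,200,160,160,150,5,"s22.png")
im=ctrl.snapshot("top");crop("top",im,230,130,150,110,5,"t22.png")
E
```

```text
clock: 32.22
tool_pos: [0.6238, -0.2168, 0.0031]
orientation: [-90.0, -0.0, -176.7]
force: [0.6, -4.3, -1.2]
opening: 0.0876
[-1.890e-01 -8.600e-01  6.531e+00  1.000e-03] [ 0.62832818 -4.31576199 -1.15873756]
```

View pics/s22.png

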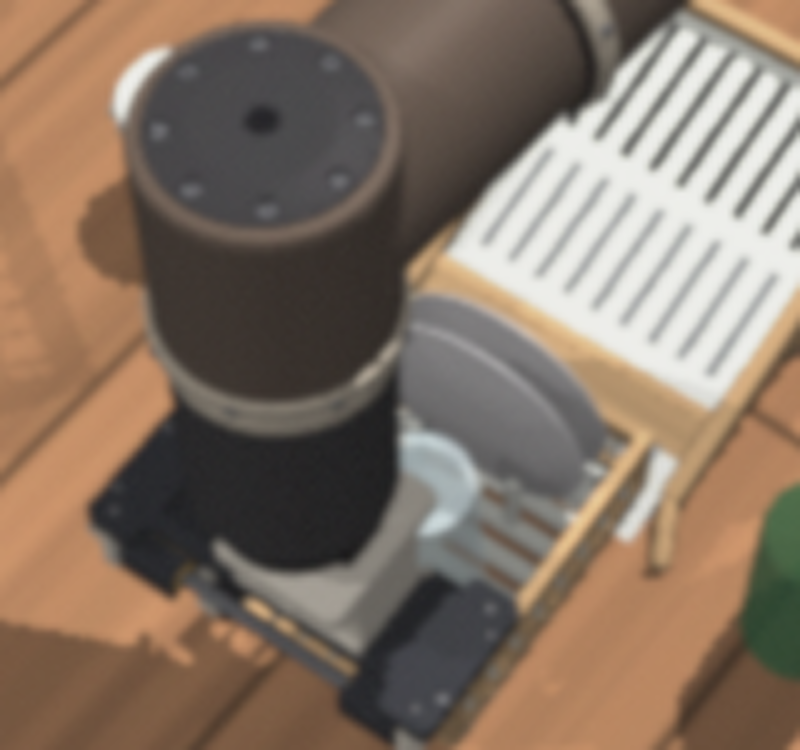

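View pics/t22.png

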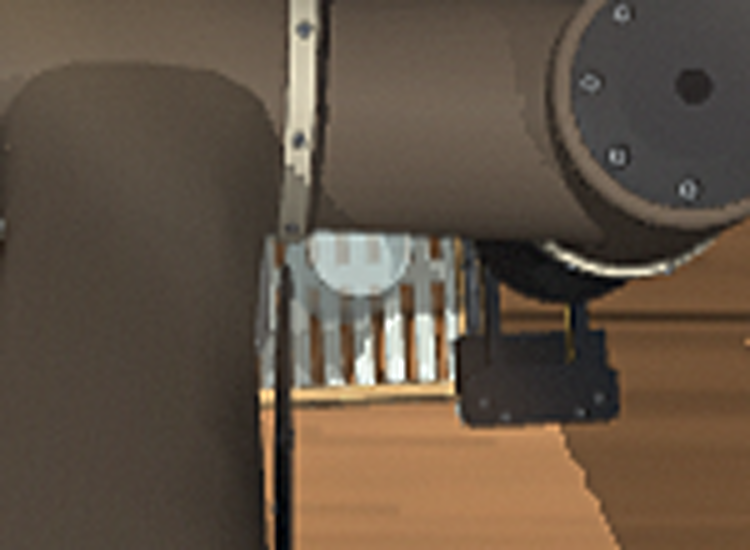

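```bash
python3 - <<'E'
from go import *
P=onz("top",230+360/5-.5,130+399/5-.5,.06);Q=onz("top",230+450/5-.5,130+391/5-.5,.056)
c,s=np.cos(BQ[2]),np.sin(BQ[2])
for A in(P,Q):
    e=A[:2]-BQ[:2];print(c*e[0]+s*e[1],-s*e[0]+c*e[1])
E
python3 -m crank '[[[-1,0,0,-5,0],[-1,0,0,-10,0],[-1,0,0,-15,0],[-1,0,0,-20,0],[-1,0,0,-25,0],[-1,0,-1,-30,0],[-1,0,-1,-35,0],[-1,0,-1,-40,0],[-1,0,-2,-45,0],[-1,0,-2,-50,0],[-1,0,-2,-55,0]]]';python3 - <<'E'
from go import *
w=b2w(-.24,0,.006);print(rel(w,183.2),ctrl.get_obs()['force'])
im=ctrl.snapshot("scene");crop("scene",im,200,130,160,150,5,"s23.png")
E
```

```text
-0.20841408320024407 0.0725206908606233
-0.25853252374578595 0.0702766173823612
clock: 33.7
tool_pos: [0.6212, -0.1669, 0.007]
orientation: [-89.8, 0.1, -176.9]
force: [0.4, -6.9, 5.4]
opening: 0.0881
[ 7.200e-02  1.036e+00 -3.522e+00 -2.000e-03] [ 0.44257332 -6.88265111  5.36230913]
```

View pics/s23.png

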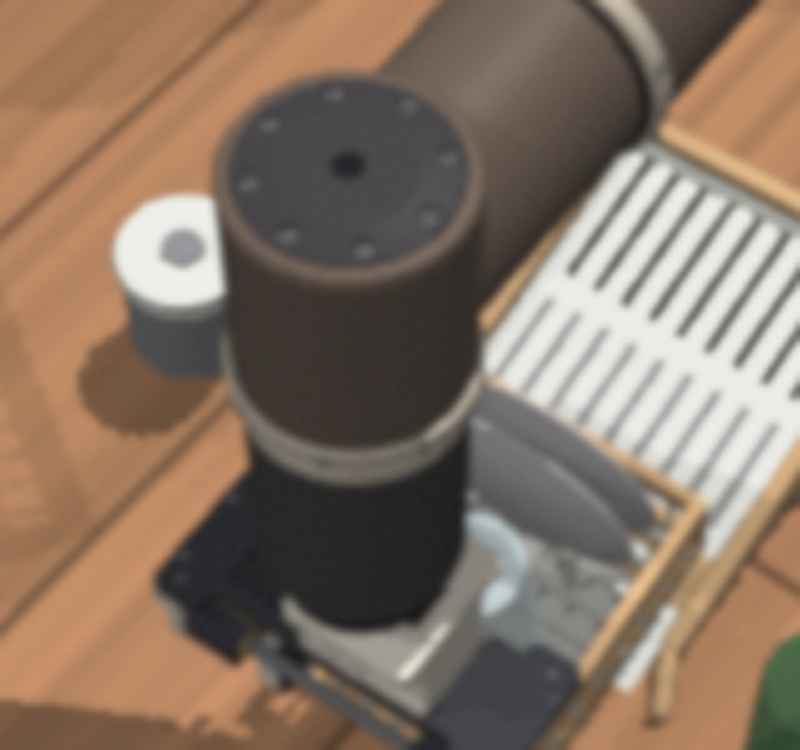

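The nose is on the bar, the rack lies between the rails, and the push is 7 N. Carrying on.

```bash
python3 -m crank '[[[-1,0,-1,-5,0],[-1,0,-1,-10,0],[-1,0,-2,-15,0],[-1,0,-2,-20,0],[-1,0,-3,-25,0],[-1,0,-3,-30,0],[-1,0,-3,-35,0],[-1,0,-4,-40,0],[-1,0,-4,-45,0],[-1,0,-4,-50,0],[-1,0,-4,-54,0]]]';python3 - <<'E'
from go import *
w=b2w(-.19,0,.010);print(rel(w,183.2),ctrl.get_obs()['force'])
im=ctrl.snapshot("scene");crop("scene",im,220,110,160,150,5,"s24.png")
E
```

```text
clock: 35.12
tool_pos: [0.6178, -0.1083, 0.0095]
orientation: [-90.0, 0.0, -176.7]
force: [0.8, -6.0, 0.9]
opening: 0.0877
[ 1.200e-02 -4.940e-01  5.215e+00  1.000e-03] [ 0.8372726  -5.95544367  0.94033315]
```

View pics/s24.png

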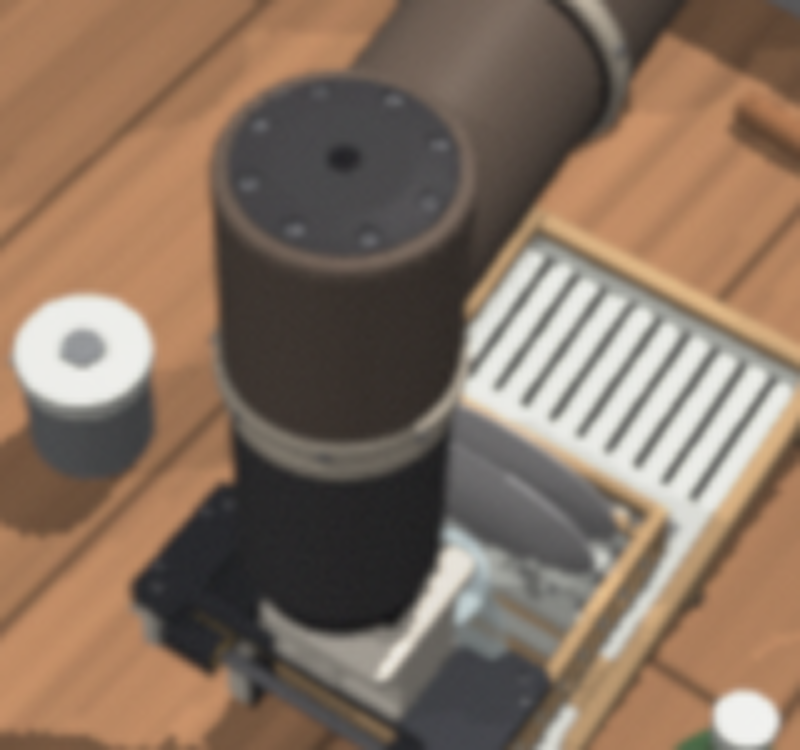

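```bash
python3 -m crank '[[[-1,0,0,-5,0],[-1,0,-1,-10,0],[-1,0,-2,-15,0],[-1,0,-3,-20,0],[-1,0,-3,-24,0],[-1,0,-4,-28,0],[-1,0,-5,-32,0],[-1,0,-6,-36,0],[-1,0,-6,-40,0],[-1,0,-7,-44,0],[-1,0,-7,-48,0]]]';python3 - <<'E'
from go import *
w=b2w(-.14,0,.016);print(rel(w,183.2),ctrl.get_obs()['force'])
im=ctrl.snapshot("scene");crop("scene",im,230,100,160,150,5,"s25.png")
im=ctrl.snapshot("top");crop("top",im,180,130,150,110,5,"t25.png")
E
```

```text
clock: 36.55
tool_pos: [0.6162, -0.0622, 0.0183]
orientation: [-89.9, 0.1, -176.7]
force: [0.6, -15.3, 11.4]
opening: 0.0876
[1.000e+00 2.330e+00 1.312e+00 2.000e-03] [  0.61739001 -15.33898233  11.39372767]
```

View pics/s25.png

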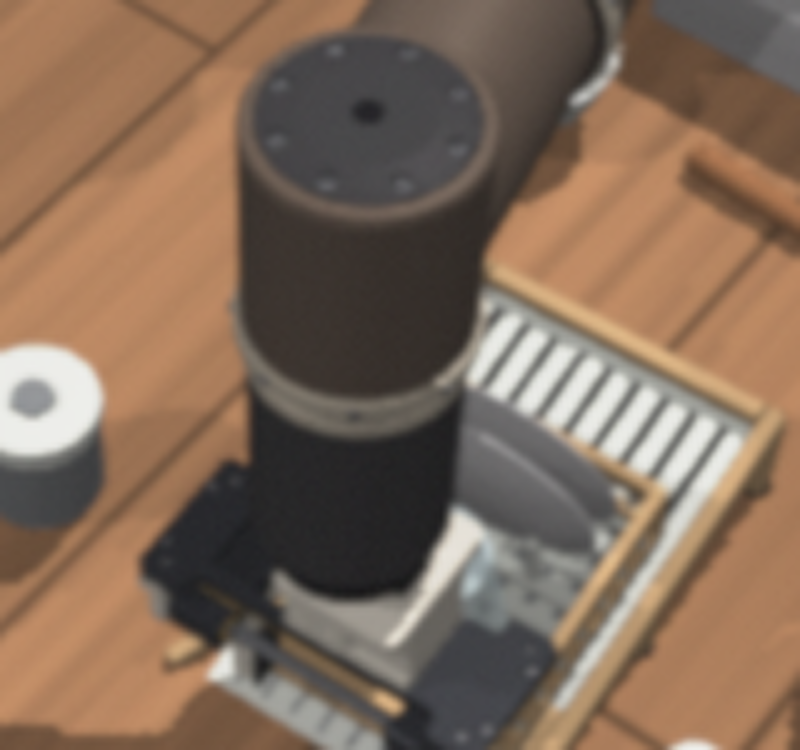

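View pics/t25.png

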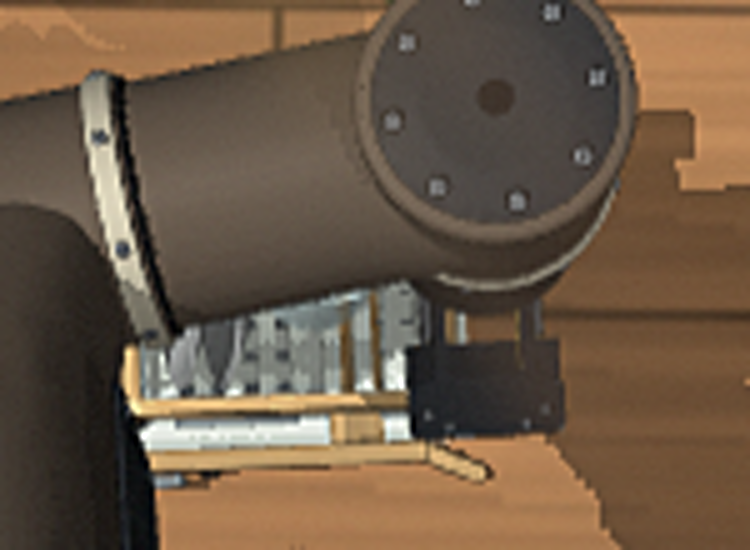

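It's square between the rails, with a gap on both sides, and the push is up to 15 N as the heel starts to climb.

```bash
python3 -m crank '[[[-1,0,-1,-4,0],[-1,0,-1,-8,0],[-1,0,-2,-12,0],[-1,0,-3,-16,0],[-1,0,-3,-20,0],[-1,0,-4,-24,0],[-1,0,-4,-28,0]]]';python3 - <<'E'
from go import *
w=b2w(-.112,0,.022);print(rel(w,183.2),ctrl.get_obs()['force'])
im=ctrl.snapshot("scene");crop("scene",im,240,100,150,130,5,"s26.png")
im=ctrl.snapshot("top");crop("top",im,170,150,120,100,6,"t26.png")
E
```

```text
clock: 37.52
tool_pos: [0.6133, -0.0327, 0.0205]
orientation: [-90.0, -0.0, -176.7]
force: [0.2, -9.0, 5.1]
opening: 0.0879
[-2.660e-01 -1.516e+00  2.921e+00  1.000e-03] [ 0.20527179 -8.96709264  5.09927169]
```

View pics/s26.png

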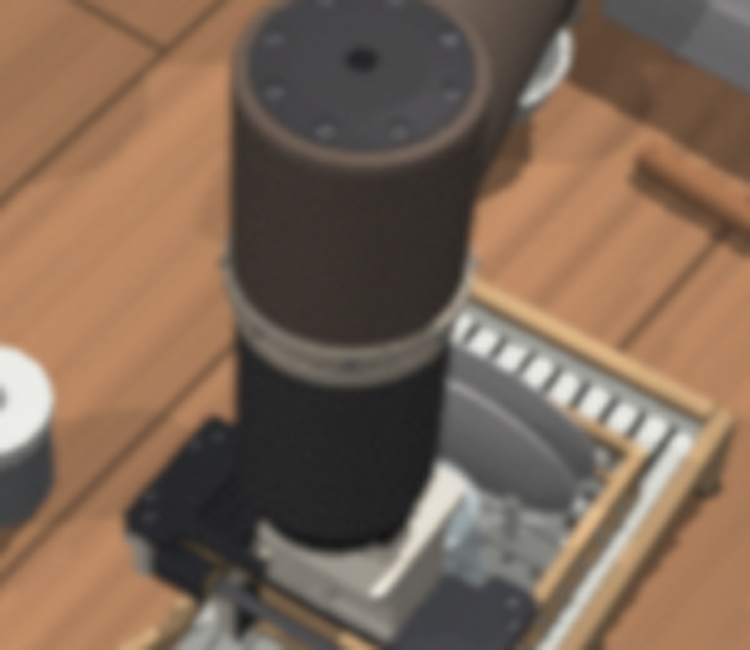

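View pics/t26.png

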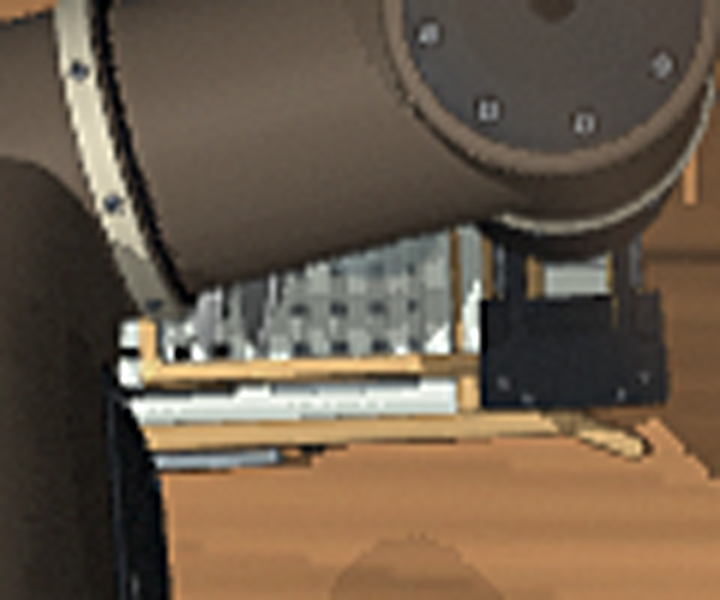

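Still square. Now the last stretch, over the bar.

```bash
python3 -m crank '[[[-1,0,-2,-4,0],[-1,0,-3,-8,0],[-1,0,-3,-12,0],[-1,0,-4,-16,0],[-1,0,-5,-20,0],[-1,0,-6,-24,0],[-1,0,-7,-28,0],[-1,0,-7,-31,0]]]';python3 - <<'E'
from go import *
w=b2w(-.064,0,.027);print(rel(w,183.2),ctrl.get_obs()['force'])
im=ctrl.snapshot("scene");crop("scene",im,240,100,150,130,5,"s27.png")
im=ctrl.snapshot("top");crop("top",im,160,150,120,100,6,"t27.png")
E
```

```text
clock: 38.62
tool_pos: [0.6117, -0.0012, 0.0273]
orientation: [-90.0, 0.0, -176.7]
force: [-1.1, -4.2, -2.2]
opening: 0.0874
[-1.0700e-01  3.0500e-01 -1.3531e+01  1.0000e-03] [-1.09906209 -4.18754277 -2.18672978]
```

View pics/s27.png

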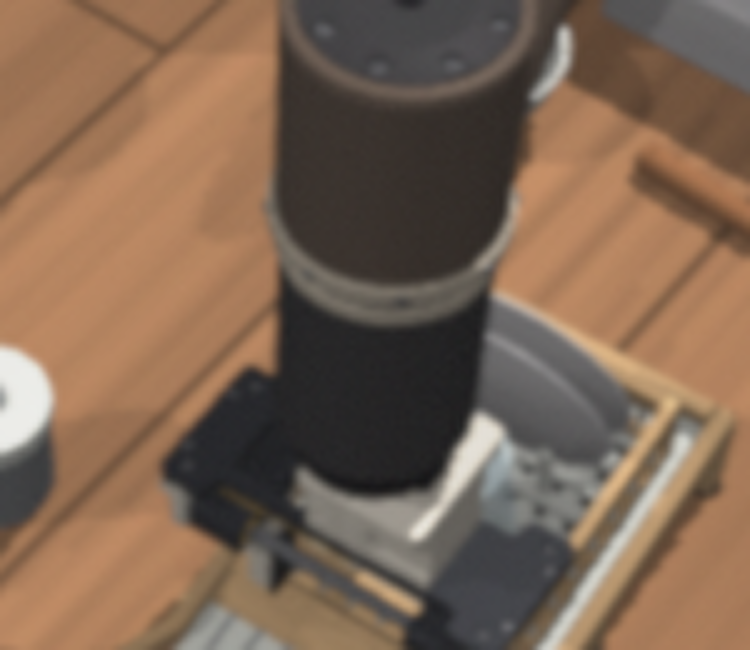

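View pics/t27.png

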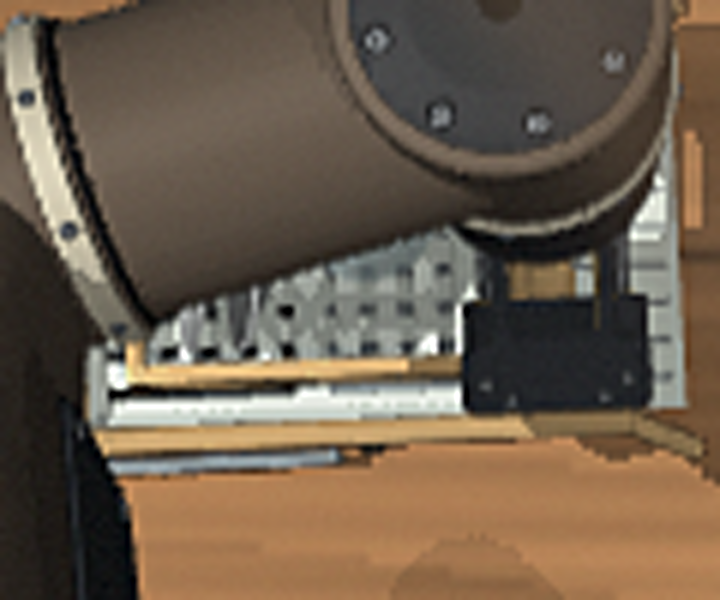

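About 14 mm to go. I'll creep in small steps.

```bash
python3 -m crank '[[[-1,0,0,-3,0],[-1,0,-1,-6,0],[-1,0,-1,-8,0],[-1,0,-1,-10,0],[-1,0,-1,-10,0]]]';python3 -m crank '[[[-1,0,0,-2,0],[-1,0,-1,-4,0],[-1,0,-1,-4,0]]]'; python3 - <<'E'
from go import *
w=b2w(-.064,0,.029);print(rel(w,183.2),ctrl.get_obs()['force'])
im=ctrl.snapshot("scene");crop("scene",im,240,100,150,130,5,"s28.png")
im=ctrl.snapshot("top");crop("top",im,160,150,120,100,6,"t28.png")
E
```

```text
clock: 39.35
tool_pos: [0.6114, 0.0079, 0.0288]
orientation: [-90.0, 0.0, -176.7]
force: [0.1, -6.7, 3.1]
opening: 0.0881
clock: 39.72
tool_pos: [0.6111, 0.0121, 0.0297]
orientation: [-90.0, 0.0, -176.7]
force: [0.0, -6.0, 2.1]
opening: 0.0877
[ 0.083  0.715 -0.214  0.001] [ 0.0073554  -6.03738715  2.09929003]
```

View pics/s28.png

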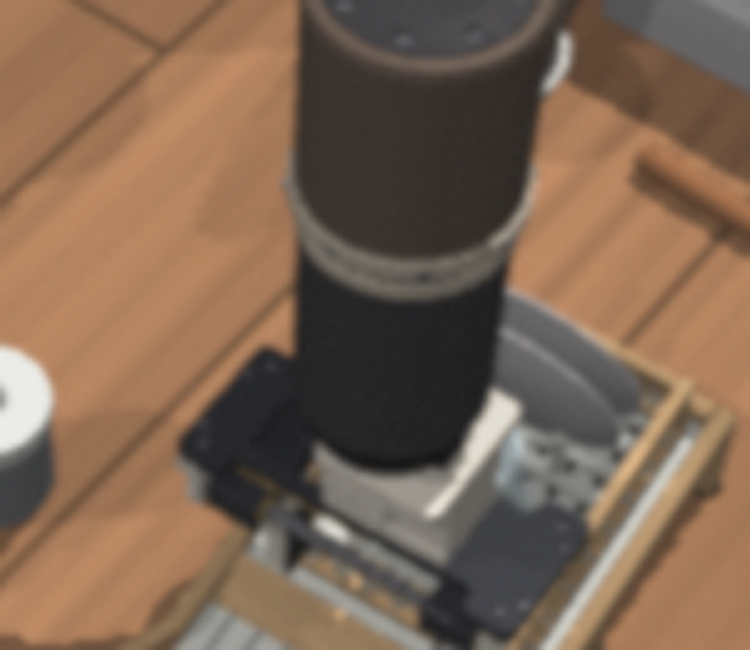

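View pics/t28.png

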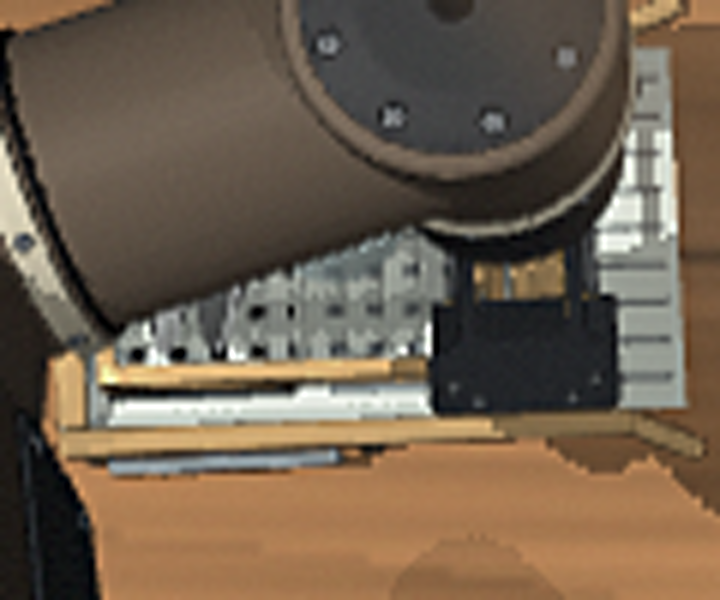

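A strip of white deck shows uphill of the bar at (380,590), so the heel should be past it. I'll back off and check.

```bash
python3 -m crank '[[[-1,0,0,4,0],[-1,0,0,15,0],[-1,0,0,40,0],[-1,0,-40,80,0],[-1,0,-90,120,0],[-1,60,-140,160,0],[-1,120,-140,200,0],[-1,180,-140,240,0],[-1,180,-140,240,0]]]'; python3 - <<'E'
from go import *
im=ctrl.snapshot("scene");crop("scene",im,240,100,160,150,5,"s29.png")
im=ctrl.snapshot("top");crop("top",im,160,140,130,110,6,"t29.png")
E
```

```text
clock: 40.95
tool_pos: [0.4427, -0.2387, 0.1698]
orientation: [-90.0, 0.1, -176.8]
force: [1.0, -0.5, -0.5]
opening: 0.0876
```

View pics/s29.png

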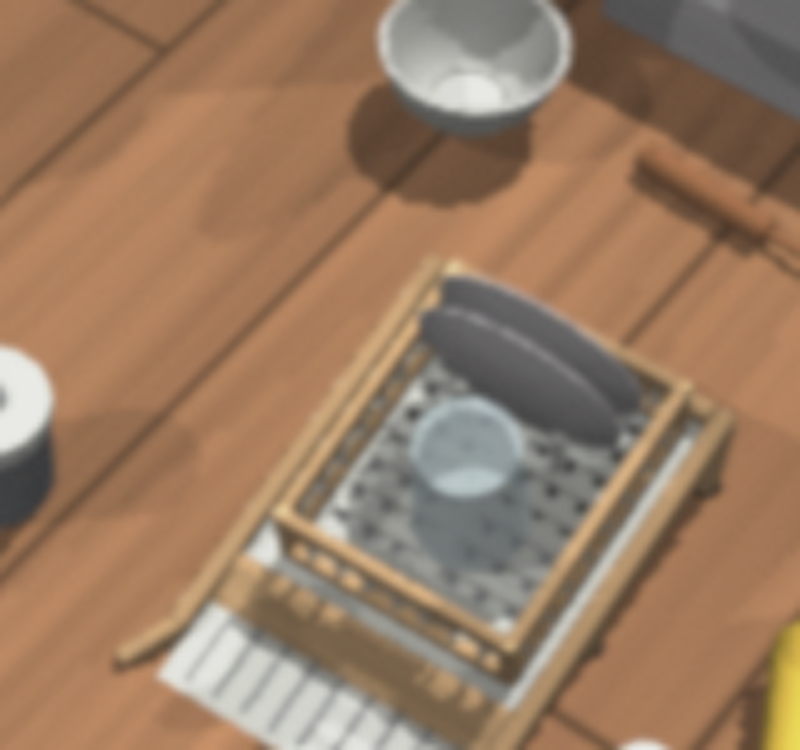

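View pics/t29.png

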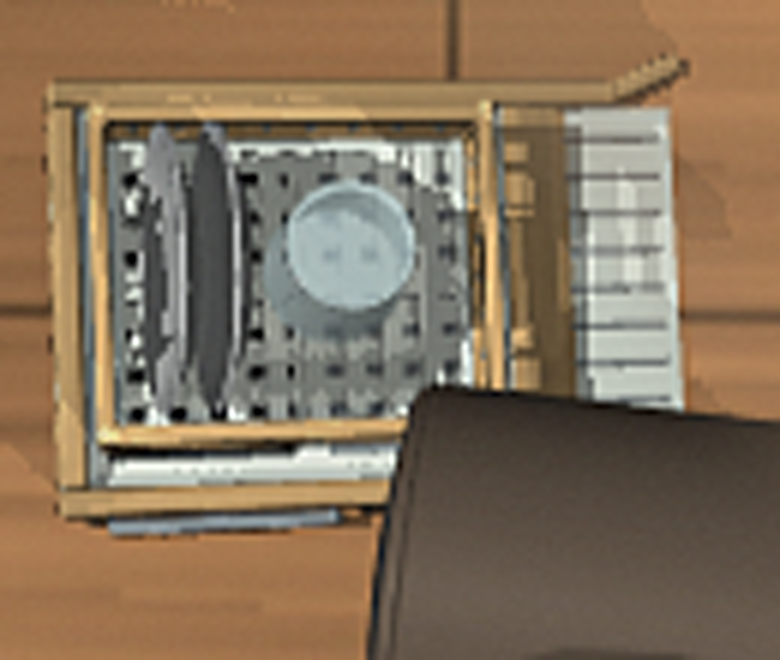

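```bash
python3 - <<'E'
from go import *
ob=[]
for u,v,p in[(278,516,(-.09,.075)),(520,652,(-.09,-.075)),(690,385,(.09,-.075))]: ob.append(("scene",240+u/5-.5,100+v/5-.5,p))
for u,v,p in[(93,103,(.09,-.075)),(493,103,(-.09,-.075)),(103,443,(.09,.075))]: ob.append(("top",160+u/6-.5,140+v/6-.5,p))
def pts(q,z):
    c,s=np.cos(q[2]),np.sin(q[2]);
    return [d2w(q[0]+c*o[3][0]-s*o[3][1],q[1]+s*o[3][0]+c*o[3][1],z(o[3][0])) for o in ob]
def f(q): 
    W=pts(q,lambda x:q[3]+q[4]*x+.055); return np.concatenate([proj(o[0],w)[0]-[o[1],o[2]] for o,w in zip(ob,W)])
for free in(False,True):
    g=(lambda q:f(q)) if free else (lambda q:f([*q[:3],0,0]))
    r=least_squares(g,[.1,0,0,0,0],x_scale=[.01,.01,.03,.01,.03]); q=r.x
    print("heel x mm",(q[0]-.09)*1e3,"y",q[1]*1e3,"yaw deg",np.degrees(q[2]),"z0",q[3]*1e3,"pitch",np.degrees(q[4]),r.fun.round(1))
E
```

```text
heel x mm 10.637023106090506 y -5.257813884903016 yaw deg 0.6633079769567095 z0 0.0 pitch 0.0 [-1.7  0.3 -1.   0.7  0.9 -0.6 -1.2 -0.3  0.2 -1.2 -0.3  0.1]
heel x mm 11.04080366353695 y -5.2777009254422005 yaw deg 0.6566186096912294 z0 -2.9255457553923625 pitch -1.164543686983095 [-1.6  0.3 -0.9  0.7  0.9  0.1 -1.4  0.1 -0.  -1.1 -0.4  0.2]
```

```bash
python3 - <<'E'
from go import *
c,s=np.cos(BQ[2]),np.sin(BQ[2])
for u,v in((112,533),(338,521)):
    P=onz("top",160+u/6-.5,140+v/6-.5,.023);e=P[:2]-BQ[:2];print("tray",c*e[0]+s*e[1],-s*e[0]+c*e[1])
im=ctrl.snapshot("scene");cv2.imwrite("pics/fin.png",im[:,:,::-1])
for k in("canister","bowl","spoon","soap","jar"): print(k,[(np.round(d['extent'],1).tolist(),round(d['confidence'],2)) for d in ctrl.find_in("scene",k)][:1])
o=ctrl.get_obs();print(o['force'],o['qvel'].max(),o['clock'])
E
```

```text
tray 0.13676229926584388 0.10620066086538021
tray 0.03148934767332446 0.10588615835041314
canister [([225.2, 170.1, 26.1, 35.3], 0.59)]
bowl [([314.2, 94.6, 39.3, 35.7], 0.7)]
spoon [([366.0, 128.9, 53.1, 37.0], 0.56)]
soap [([347.5, 246.5, 29.4, 48.3], 0.75)]
jar [([81.5, 299.1, 44.8, 42.4], 0.72)]
[ 0.45678044 -0.0378283  -0.15916039] 0.19379601096242924 41.35
```

View pics/fin.png

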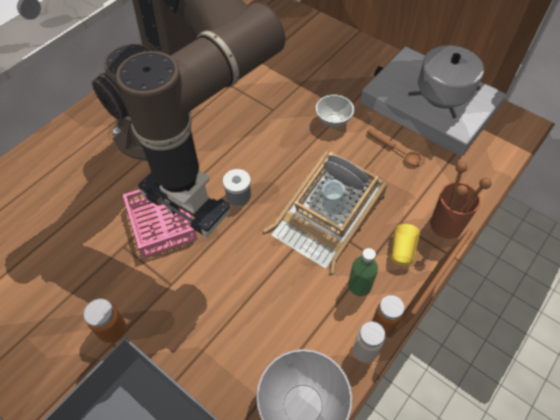

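The rack lies flat behind the bar at (338,195), the tray is home, the bystanders are where they were, and the gripper is free and high. I'll hand the job in.

```bash
python3 -c "
from plant import ctrl
print(ctrl.close_job())"
```

```text
the job is handed in; nothing more can be done
None
```

The whole job was done in order, and I handed it in at about 41 s. No verdict is reported, so the results below come from my own camera measurements.

**What I did:** I pushed the drip tray home and set the glass tumbler mouth down in the rack's free end. I then gripped the rack's side rail to line it up on the plank, and pushed it from behind up the slope and over the stop bar.

**Last checks:**
- **Tray:** its front is about 106 mm off the board's centre line; 107 mm means fully home.
- **Rack:** the back edge is about 11 mm uphill of the bar, turned 0.7° from square. Fitting it as lying flat matches the pictures to within 2 pixels, but that doesn't prove the 4 mm flatness limit. A freer fit gave about 3 mm and 1° off flat, which I put down to pixel noise.
- **Tumbler and plates:** all upright in the last pictures; I did not measure the plates against their slots.
- **Bystanders:** they show no visible movement, with detections within a few pixels of the start.
- **Gripper:** about 0.2 m up, with no force on it.

**What went wrong on the way:**
- **Tool height:** the fingertips end about 34 mm above where the reported tool position puts them. My first tray push therefore passed over the tray and pressed the board's side rail with up to about 28 N. I found the offset by touching the plank with about 30 N, then redid the push.
- **Rack alignment:** the rack turned about 3° too far while I dragged it into line. The two-finger push squared it again.

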